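Find the instrument cases that are not caught and snap their catches shut

ROBOT

A 7-joint arm with a two-finger parallel gripper is mounted at the origin on a cart in front of the work surface, level with it; the furniture and walls round the work are solid. World frame = base frame: x ahead of the robot, y to its left, z up, the work surface at z = 0. Lengths are in m, angles in rad, forces in N, time in s.
With the tool pointing down it reaches from about 0.4 to 0.85 m from the base axis. Payload 10.4 kg.
Tool frame: the origin (TCP) lies midway between the tips of the shut fingers; the grasp point (between the pads) lies 19 mm behind it (r.grip_depth is the distance from the TCP to the grasp point, in m); x points along the fingers, z is the direction in which the jaws open and shut, and the axes are right-handed (so a half turn about x gives the same grasp; the last joint's range is limited). The gripper opens to 87 mm and grips with 3 to 60 N. Pads are 19 mm wide; open, the fingers measure 117 mm over their backs; the gripper's body (75 mm by 190 mm) begins 51 mm behind the grasp point.
Start: joints at [-1.174, 0.332, -0.065, 1.46, 0.022, 1.35, -0.088], TCP at [0.255, 0.571, 0.223] pointing down, gripper open.
Joint ranges: [-2.6, 2.6], [-0.5, 2.12], [-1.47, 1.34], [0.16, 2.42], [-1.27, 4.41], [0.06, 2.06], [-2.6, 2.6]. Speed limits (rad/s): [2.22, 2.22, 2.79, 2.79, 3.14, 3.14, 3.14].

INTERFACE

Orientations are given as a unit quaternion [w, x, y, z].
In Python, from rig import r, grab_frame, calibration, hand_in gives the robot as it stands. The module is installed in compiled form; this text tells all that it offers.
- The arm moves only by the tool apply_moves, never from a script. Its argument "deltas" is a list of rows, each a list of 5 numbers: the opening, from -1 (shut) to 1 (fully open), then the shift along the tool's x, y, z in m, then the turn about the tool's x in degrees. In form: [[fingers, x, y, z, twist], ...]. A call has 1 to 12 rows; each row shifts and turns the commanded pose from where the row before left it, along the tool's axes as they then stand; what a row does not reach is not made up. A row lasts 1/8 s, in which the tool goes at most 62.5 mm and 10.7 degrees, less where a joint would pass 70% of its speed; a pose out of reach is approached as far as the arm can. A call with a gripper value outside its range is refused whole. The fingers move at their own pace and stop on an object; the grip force is fixed at half the most. Time passes only in rows, so rows that do not move let the fingers close. It gives the time, the measured TCP pose, the force and the opening at its end, in the units of the state.
- r.state(): the state, without advancing time (a new reading comes with each control period).
- grab_frame(name): name is "side" or "top" or "wrist"; returns the picture (420x560x3 uint8, red, green, blue); there is no depth.
- calibration(name): a dict with "fx", "fy", "cx", "cy" (pixels), "distortion" ([k1, k2, p1, p2, k3] as OpenCV has them; the pictures are not rectified), "R" (3x3) and "t" (3): a world point X has camera coordinates R X + t; the wrist camera has in their place "mount" (4x4, takes a point from camera to tool coordinates, whose origin is the TCP and whose axes are the tool frame's). Camera axes: x right, y down, z forward; pixel columns grow to the right and rows downward; lengths in m; the calibration is good to about 2 mm. A picture is of the moment at which its call begins: read the wrist's pose just before it. calibration takes no time and is no camera call.
- hand_in(): hands the job in, once; it reports no verdict.
The state is a dict: "time_s": time; "qpos": joint angles; "dq": joint speeds; "joint_torque": joint torques, N m; "eef_pos": TCP position; "eef_rot": TCP orientation; "wrist_force": force on the tool from outside, world axes, zero at the start; "torque": the same for the moment, N m; "grip_width": finger opening in m.
Only numpy, scipy, OpenCV 4.12 (cv2) and the standard library are available. Lean on these libraries where they do the work, as an engineer would, in place of code of your own. Each camera call takes 0.05 s, during which the arm holds its last target.

TASK

At least one of the three instrument cases is shut but its catch has not snapped. Find out which by tugging up on the lid handles: where a lid comes up, let it down again and press its catch, in the well at the front under the lid's brow, until it snaps. Leave every lid down with its catch snapped, and do not disturb the small things standing round the cases.

Things in the scene. Friction and masses are not known exactly. Their poses are not given: they have to be found in the camera images.
- case_1: grey plastic instrument case, 100 mm deep, 124 wide, 69 high (99 with the handle), one of three alike; fixed to the bench, it does not move when pulled or pushed. Origin: centre of its underside, on the bench. x runs from front to back, z up; the front, with the catch, looks to -x. All three have the lid, handle, latch well and catch told under lid_1 to plate_3
- case_2: case like case_1. Latch well: a recess in the middle of the front, 72 mm wide, 24 deep (back wall at x = -26 mm), with a sill 14 mm high; roofed by the lid's brow, whose underside is 58 mm up and which reaches out to the front of the case (x = -50 mm). The catch is reached only from the front, shut fingers slanting forward and down under the brow, 25 to 40 degrees from vertical, square to the front or up to 25 degrees askew
- case_3: case like case_1. Catch: a steel plate in the well, 34 mm wide, from 19 to 55 mm above the bench, hung from a pin on the lid (56 mm up, x = -29.5 mm) so that its foot swings out to the front. Pushed straight back (+x of the case) at its foot with 3 to 10 N while the lid is down, its nose clicks over a spring roller, goes under a ledge of the case and stops there, holding the lid
- lid_1 (a joint): lid of case_1: hinged along the back, 66 mm above the bench, 47 mm behind the case's origin. 0 = down; grows as the front comes up (rad). If the catch is snapped the lid gives less than 0.02 to a tug of 10 N; if not, it comes up freely (0.18 to 0.35 kg) and falls shut by itself when let go
- lid_2 (a joint): lid of case_2: hinged along the back, 66 mm above the bench, 47 mm behind the case's origin. 0 = down; grows as the front comes up (rad). As lid_1
- lid_3 (a joint): lid of case_3: hinged along the back, 66 mm above the bench, 47 mm behind the case's origin. 0 = down; grows as the front comes up (rad). As lid_1
- handle_1 (a point): middle of the black carrying handle on lid_1: a grip sleeve 12 mm thick and 73 mm long that turns freely between two fixed posts, along the case's y; with the lid down it is 93 mm above the bench, 36 mm in front of the case's origin, with 18 mm of air below it
- plate_1 (a point): press point of the catch of case_1: middle of the ribbed lower part of the plate, on its outer face. Snapped, it lies at x = -38, z = 30 mm in the case's frame; not snapped, a few mm (up to 10) farther out, still inside the well, which a look from above or one reading may miss but a tug on the lid tells
- handle_2 (a point): middle of the black carrying handle on lid_2: a grip sleeve 12 mm thick and 73 mm long that turns freely between two fixed posts, along the case's y; with the lid down it is 93 mm above the bench, 36 mm in front of the case's origin, with 18 mm of air below it
- plate_2 (a point): press point of the catch of case_2: middle of the ribbed lower part of the plate, on its outer face. Snapped, it lies at x = -38, z = 30 mm in the case's frame; not snapped, a few mm (up to 10) farther out, still inside the well, which a look from above or one reading may miss but a tug on the lid tells
- handle_3 (a point): middle of the black carrying handle on lid_3: a grip sleeve 12 mm thick and 73 mm long that turns freely between two fixed posts, along the case's y; with the lid down it is 93 mm above the bench, 36 mm in front of the case's origin, with 18 mm of air below it
- plate_3 (a point): press point of the catch of case_3: middle of the ribbed lower part of the plate, on its outer face. Snapped, it lies at x = -38, z = 30 mm in the case's frame; not snapped, a few mm (up to 10) farther out, still inside the well, which a look from above or one reading may miss but a tug on the lid tells
- by_loupe: small black loupe, 38 mm across and 30 mm high, a bystander. Origin: centre of its underside
- by_weight_200: brass weight, 29 mm across and 30 mm high, a bystander. Origin: centre of its underside
- by_weight_100: smaller brass weight, 23 mm across and 24 mm high, a bystander. Origin: centre of its underside
- by_vial0: small white vial with a white cap, 26 mm across and 52 mm high, a bystander. Origin: centre of its underside
- by_vial1: small white vial with a blue cap, 26 mm across and 52 mm high, a bystander. Origin: centre of its underside
- by_rubber_stamp: wooden hand stamp, 28 x 52 mm and 76 mm high, a bystander. Origin: centre of its underside
- bag_sealer: bag sealer that stands behind the cases, does not move and must be kept clear of: 280 mm long (along world x) and 90 wide, 60 high, its arm raised towards the robot in the middle, its black knob reaching to 170 mm in front of the origin, 180 to 225 mm above the bench and 34 wide. Origin: middle of its underside
- bench_scale: bench scale with a clear cover, does not move: 250 mm long (along world x), 190 wide, 125 high at the cover, its front half 55 high. Origin: middle of its underside

How it is judged:
By the outcome, as a careful person would: the job done as asked, in the order asked, and still so for the second after the job is handed in, with the robot touching nothing.
It also fails if it takes over 72 s, if anything falls off the work surface, if the arm or the gripper's body presses on something with over 40 N, if the wrist force passes 120 N, or if a joint passes its speed limit or range.

## Working session

There is one attempt and no reset: what is moved stays moved. The work goes in short steps, Python scripts to look and compute and a tool call to move; the robot and the scene stay as the last step left them, time stands still between calls to the robot, and variables do not carry over. Pictures are saved under pics/ and viewed, and the job is handed in when it is done.

Besides the shell and the picture viewer there is one more tool, called in YAML: its name, and indented under it one key for each argument. apply_moves: Moves the arm, as the interface text tells. Its arguments: {"type":"object","properties":{"deltas":{"type":"array"}},"required":["deltas"]}

```bash
mkdir -p pics; ls
cat > s.py <<'E'
from rig import r, grab_frame, calibration
import cv2, numpy as np
def save(n,f):
    im=grab_frame(n); cv2.imwrite('pics/'+f+'.png',im[:,:,::-1]); np.save('pics/'+f+'.npy',im); return im
E
python3 - <<'E'
from s import *
s=r.state(); print(s); print(r.grip_depth)
for n in ('side','top','wrist'):
    print(n,calibration(n)); save(n,n+'0')
E
```

```text
pics
{'time_s': 0.0, 'qpos': array([-1.17361037,  0.33287509, -0.06470828,  1.46094973,  0.02159109,
        1.34991367, -0.08851207]), 'dq': array([ 6.47011949e-04, -1.66461044e-05,  2.08657519e-04, -1.12427748e-03,
        7.07811539e-04,  2.11685256e-03,  2.50591363e-05]), 'joint_torque': array([-5.67999723e-04, -6.23276424e+01,  2.41984375e-02, -3.89878428e+01,
       -6.12617657e-02,  4.04244557e-02,  1.93969368e-04]), 'eef_pos': array([0.25456487, 0.57037251, 0.22174794]), 'eef_rot': array([ 0.59278221, -0.38514914,  0.59362017,  0.38455752]), 'wrist_force': array([-0.80696114, -0.73031555, -0.61969854]), 'torque': array([ 0.01575698,  0.03575758, -0.02457809]), 'grip_width': 0.08687536742841598}
0.0187
side {'fx': 437.6728782497382, 'fy': 437.6728782497382, 'cx': 280.17164577160327, 'cy': 205.30933767055075, 'distortion': array([-0.06820852,  0.        ,  0.        ,  0.        ,  0.        ]), 'R': array([[ 9.99792522e-01,  1.11662477e-02,  1.70360690e-02],
       [ 2.03639040e-02, -5.28486210e-01, -8.48697613e-01],
       [-4.73440216e-04,  8.48868448e-01, -5.28603949e-01]])
[... 298 characters left out ...]
6 ],
       [-0.98548873,  0.01576666, -0.16900701],
       [ 0.16886818, -0.0097658 , -0.98559026]]), 't': array([0.16730184, 0.58307908, 0.92705586])}
wrist {'fx': 307.4880742763984, 'fy': 307.4880742763984, 'cx': 281.39491236998765, 'cy': 206.77972183136882, 'distortion': array([-0.04940582,  0.        ,  0.        ,  0.        ,  0.        ]), 'mount': array([[ 1.72726205e-03, -2.48572503e-01,  9.68611753e-01,
        -1.63176284e-01],
       [ 6.91996302e-04, -9.68612668e-01, -2.48573972e-01,
         6.82469210e-02],
       [ 9.99998269e-01,  1.09962814e-03, -1.50103665e-03,
         6.95518093e-04],
       [ 0.00000000e+00,  0.00000000e+00,  0.00000000e+00,
         1.00000000e+00]])}
```

View pics/side0.png

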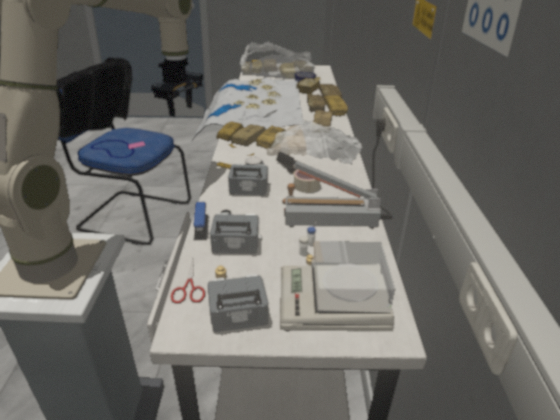

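View pics/top0.png

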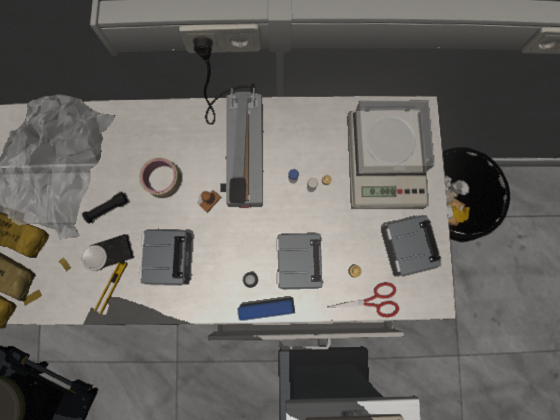

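View pics/wrist0.png

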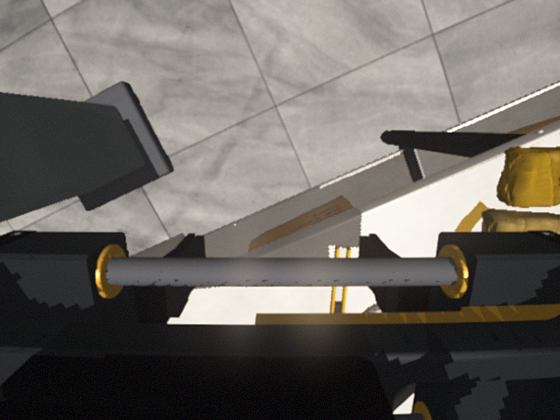

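Run:
```python
import cv2
t=cv2.imread('pics/top0.png'); s=cv2.imread('pics/side0.png')
for i,(u,v) in enumerate([(167,257),(300,260),(412,246)]):
    c=t[v-45:v+45,u-55:u+55]; c=cv2.resize(c,None,fx=7,fy=6.6666,interpolation=cv2.INTER_CUBIC); cv2.imwrite(f'pics/tc{i}.png',cv2.convertScaleAbs(c,alpha=1.5))
c=s[150:345,160:420]; cv2.imwrite('pics/sc.png',cv2.resize(c,None,fx=3,fy=3,interpolation=cv2.INTER_CUBIC))
```

```text
(no output)
```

View pics/tc0.png

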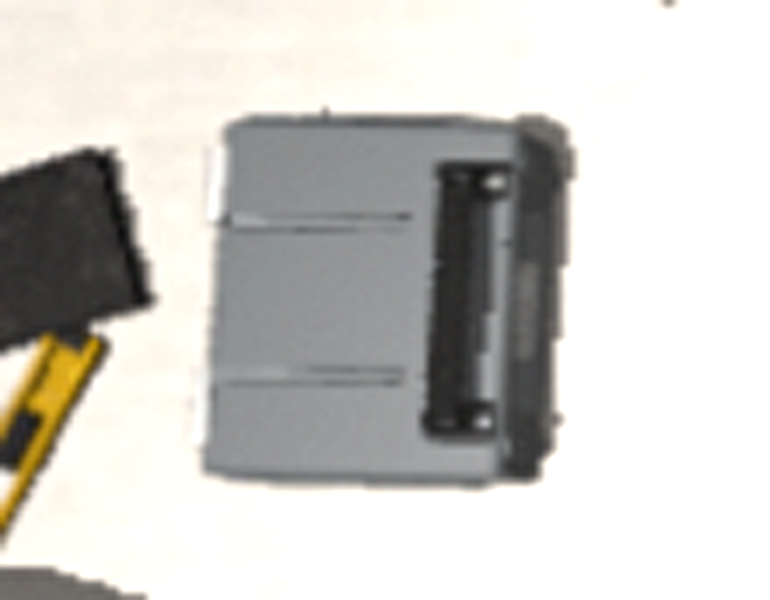

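View pics/tc1.png

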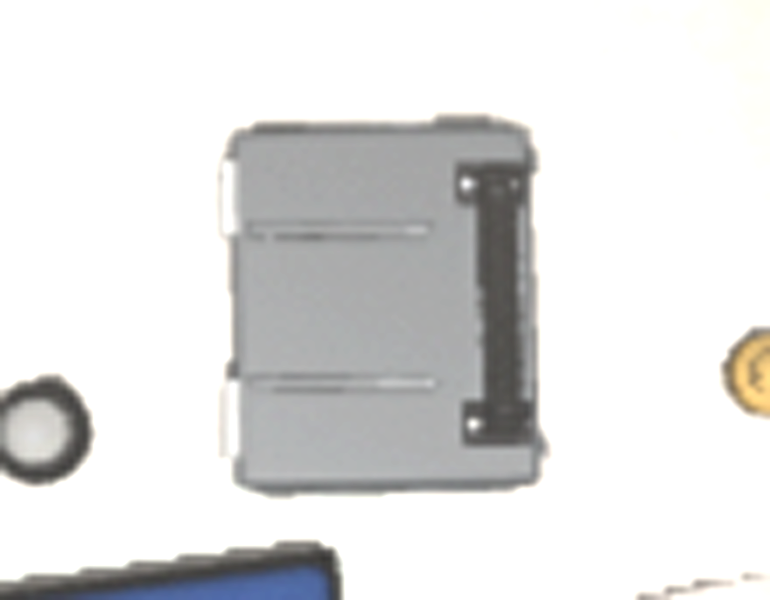

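View pics/tc2.png

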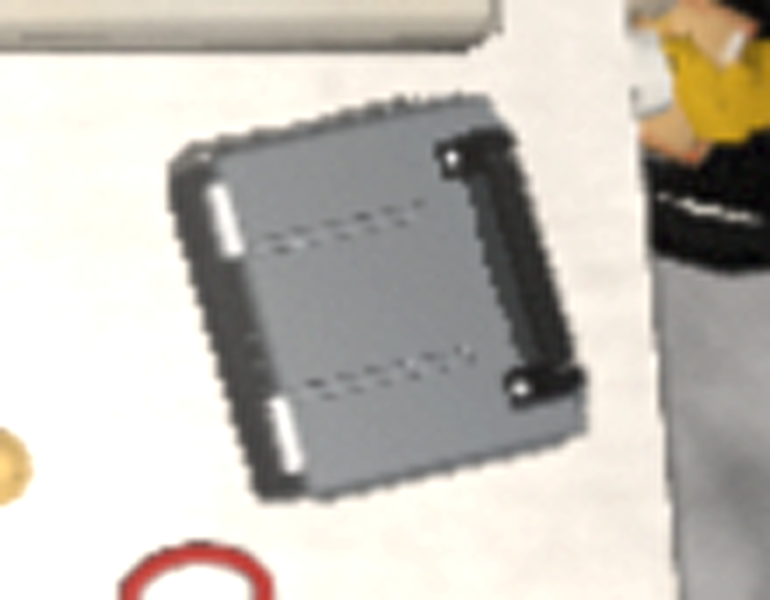

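View pics/sc.png

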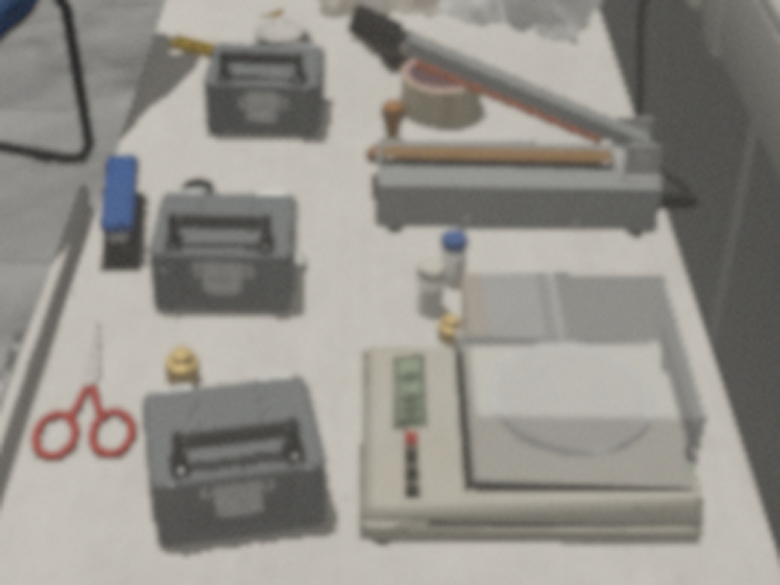

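```bash
cat > fit.py <<'E'
from s import *
from scipy.optimize import least_squares
def proj(n,X):
    c=calibration(n); K=np.array([[c['fx'],0,c['cx']],[0,c['fy'],c['cy']],[0,0,1]])
    p,_=cv2.projectPoints(np.asarray(X,float).reshape(-1,1,3),cv2.Rodrigues(c['R'])[0],c['t'],K,c['distortion']); return p[:,0]
def zx(u0,v0,P): return [((x+.5)/7-.5+u0-55,(y+.5)/6.6667-.5+v0-45) for x,y in P]
def sd(P): return [((x+.5)/3-.5+160,(y+.5)/3-.5+150) for x,y in P]
# model pts: sleeve ends ±36.5 at (-36,.,93); lid top corners (±50,±62,69)
def c2w(p,L):
    c,s=np.cos(p[2]),np.sin(p[2]); L=np.atleast_2d(L)
    return np.c_[p[0]+c*L[:,0]-s*L[:,1],p[1]+s*L[:,0]+c*L[:,1],L[:,2]]
E
python3 - <<'E'
from fit import *
# y axis of case with x->+y world : y_case = -x world. order: sleeve +x(world) end (y=-) then near; top-img up = +x world
L=np.array([[-36,-36.5,93],[-36,36.5,93],[-50,-62,69],[-50,62,69],[50,-62,69],[50,62,69]])/1000
A=zx(167,257,[(460,165),(442,432),(520,125),(500,480),(228,125),(205,475)])
B=zx(300,260,[(497,165),(507,440),(530,125),(540,485),(238,130),(238,487)])
C=zx(412,246,[(488,135),(555,390),(495,100),(585,430),(200,150),(305,495)])
# side: sleeve ends (left = near robot)
As=sd([(221,68),(304,64)]);Bs=sd([(169,236),(270,235)]);Cs=sd([(182,450),(296,432)])
for nm,T,S,p0 in (('A',A,As,[.5,.3,1.57]),('B',B,Bs,[.5,0,1.57]),('C',C,Cs,[.5,-.25,1.75])):
    w=np.array([1,1,1,1,1,1,.5,.5])
    def f(p):
        return (w[:,None]*np.r_[proj('top',c2w(p,L))-T,proj('side',c2w(p,L[[1,0]]))-S]).ravel()
    q=least_squares(f,p0); print(nm,q.x.round(4),np.degrees(q.x[2]).round(2)); print(f(q.x).reshape(-1,2).round(1).tolist())
c=calibration('top');print(-c['R'].T@c['t']);c=calibration('side');print(-c['R'].T@c['t'])
E
```

```text
A [0.4917 0.4354 1.5413] 88.31
[[-0.1, 3.5], [0.7, -3.9], [0.5, -0.2], [0.7, 0.7], [-0.5, -0.9], [-0.7, 0.6], [1.0, -2.0], [-1.6, -1.0]]
B [0.4781 0.1223 1.564 ] 89.61
[[0.7, 3.9], [-0.0, -4.5], [0.9, -0.0], [0.8, 0.3], [-0.7, -0.4], [-0.3, 0.5], [1.4, -2.8], [-1.6, -2.3]]
C [ 0.5104 -0.1415  1.7681] 101.3
[[1.1, 3.4], [0.1, -3.6], [-0.7, -1.5], [0.6, 0.7], [0.8, -0.1], [-0.7, 0.5], [0.5, -2.1], [-1.3, -1.1]]
[0.42094354 0.1671333  1.01107699]
[ 0.60209448 -0.86069805  0.74075606]
```

apply_moves:
  deltas:
    - [-1, 0, 0.05, -0.012, -7]
    - [-1, 0, 0.05, -0.012, -8]
    - [-1, 0, 0.05, 0, -8]
    - [-1, 0, 0.05, 0.02, 0]
    - [-1, 0, 0.04, 0.02, 0]

```text
time_s: 0.78
eef_pos: [0.0119, 0.6331, 0.2226]
eef_rot: [0.504, -0.496, 0.504, 0.496]
wrist_force: [0.4, -0.4, 0.8]
grip_width: 0.0448
```

apply_moves:
  deltas:
    - [-1, 0, 0, 0.05, 0]
    - [-1, 0, 0, 0.05, 0]
    - [-1, 0, 0, 0.05, 0]
    - [-1, 0, 0, 0.05, 0]
    - [-1, 0, 0, 0.05, 0]
    - [-1, 0, 0, 0.05, 0]

```text
time_s: 1.52
eef_pos: [0.0288, 0.8775, 0.2168]
eef_rot: [0.507, -0.484, 0.515, 0.494]
wrist_force: [4.2, -0.1, -0.3]
grip_width: 0.0001
```

```bash
cat >> fit.py <<'E'
from scipy.spatial.transform import Rotation as Rn
def st():
    s=r.state(); q=s['eef_rot']; R=Rn.from_quat([q[1],q[2],q[3],q[0]]).as_matrix()
    return s,np.array(s['eef_pos']),R
def show():
    s,p,R=st(); print('t',s['time_s'],'p',p.round(4),'q',s['qpos'].round(3),'F',s['wrist_force'].round(1),'w',round(s['grip_width'],4)); print(R.round(3))
E
python3 -c "
from fit import *; show()"
```

```text
t 1.525 p [0.0288 0.8775 0.2168] q [-1.595  1.086  0.075  0.281 -0.085  1.773 -0.05 ] F [ 4.2 -0.1 -0.3] w 0.0001
[[-0.017 -0.999  0.044]
 [ 0.002  0.044  0.999]
 [-1.     0.017  0.001]]
```

apply_moves:
  deltas:
    - [-1, 0, 0, 0.06, 0]
    - [-1, 0, 0, 0.06, 0]
    - [-1, 0, 0, 0.06, 0]
    - [-1, 0, 0, 0.06, 0]

```text
time_s: 2.02
eef_pos: [0.0391, 0.9078, 0.1887]
eef_rot: [0.52, -0.471, 0.507, 0.501]
wrist_force: [1.1, -0.6, 0.1]
grip_width: -0.0004
```

```bash
python3 -c "
from fit import *; show()"
```

```text
t 2.025 p [0.0391 0.9078 0.1887] q [-1.62   1.2    0.571  0.176 -0.561  1.749 -0.011] F [ 1.1 -0.6  0.1] w -0.0004
[[-0.016 -0.998  0.056]
 [ 0.044  0.055  0.998]
 [-0.999  0.019  0.043]]
```

apply_moves:
  deltas:
    - [-1, -0.02, 0, 0.059, 0]
    - [-1, -0.02, 0, 0.059, 0]
    - [-1, -0.02, 0, 0.059, 0]
    - [-1, -0.02, 0, 0.059, 0]
    - [-1, -0.02, 0, 0.059, 0]
    - [-1, -0.02, 0, 0.059, 0]

```text
time_s: 2.78
eef_pos: [0.0482, 0.973, 0.2607]
eef_rot: [0.578, -0.405, 0.441, 0.554]
wrist_force: [0.9, 0.1, -0.9]
grip_width: 0.0005
```

```bash
python3 -c "
from fit import *; show()"
```

```text
t 2.775 p [0.0482 0.973  0.2607] q [-1.634  1.197  1.269  0.162 -1.245  1.606  0.033] F [ 0.9  0.1 -0.9] w 0.0005
[[-0.003 -0.998  0.061]
 [ 0.285  0.057  0.957]
 [-0.959  0.02   0.284]]
```

apply_moves:
  deltas:
    - [-1, -0.02, 0, 0.059, 0]
    - [-1, -0.02, 0, 0.059, 0]
    - [-1, -0.02, 0, 0.059, 0]

```text
time_s: 3.15
eef_pos: [0.0516, 0.9961, 0.3223]
eef_rot: [0.605, -0.368, 0.403, 0.58]
wrist_force: [0.1, -1.1, 0.4]
grip_width: 0.0008
```

```bash
python3 -c "
from fit import *; show()"
```

```text
t 3.15 p [0.0516 0.9961 0.3223] q [-1.634  1.143  1.273  0.162 -1.246  1.53   0.035] F [ 0.1 -1.1  0.4] w 0.0008
[[ 0.004 -0.998  0.061]
 [ 0.405  0.057  0.912]
 [-0.914  0.021  0.405]]
```

apply_moves:
  deltas:
    - [-1, -0.02, 0, 0.059, 0]
    - [-1, -0.02, 0, 0.059, 0]
    - [-1, -0.02, 0, 0.059, 0]

```text
time_s: 3.52
eef_pos: [0.0548, 1.0093, 0.3947]
eef_rot: [0.629, -0.331, 0.364, 0.602]
wrist_force: [0.4, 0.2, -0.2]
grip_width: 0.0003
```

```bash
python3 -c "
from fit import *; show()"
```

```text
t 3.525 p [0.0548 1.0093 0.3947] q [-1.635  1.081  1.273  0.162 -1.241  1.467  0.036] F [ 0.4  0.2 -0.2] w 0.0003
[[ 0.011 -0.998  0.06 ]
 [ 0.516  0.057  0.855]
 [-0.857  0.022  0.515]]
```

apply_moves:
  deltas:
    - [-1, -0.026, -0.003, -0.043, 0]
    - [-1, -0.026, -0.003, -0.043, 0]
    - [-1, -0.026, -0.003, -0.043, 0]
    - [-1, -0.026, -0.003, -0.043, 0]

```text
time_s: 4.03
eef_pos: [0.0545, 0.8625, 0.4056]
eef_rot: [0.634, -0.328, 0.359, 0.602]
wrist_force: [0.5, 0.1, 4.1]
grip_width: 0.0003
```

```bash
python3 -c "
from fit import *; show()"
```

```text
t 4.025 p [0.0545 0.8625 0.4056] q [-2.226  0.72   1.317  1.101 -0.919  1.249  0.368] F [0.5 0.1 4.1] w 0.0003
[[ 0.018 -0.998  0.06 ]
 [ 0.527  0.06   0.848]
 [-0.849  0.017  0.527]]
```

```bash
cat >> fit.py <<'E'
def d(tgt):
    s,p,R=st(); v=R.T@(np.array(tgt)-p); n=int(np.ceil(np.linalg.norm(v)/.05)); print('tool delta',v.round(4),'n',n,'per row',(v/n).round(4))
E
python3 -c "
from fit import *; d([.3,.6,.40])"
```

```text
tool delta [-0.1293 -0.261  -0.2107] n 8 per row [-0.0162 -0.0326 -0.0263]
```

apply_moves:
  deltas:
    - [-1, -0.016, -0.033, -0.026, 0]
    - [-1, -0.016, -0.033, -0.026, 0]
    - [-1, -0.016, -0.033, -0.026, 0]
    - [-1, -0.016, -0.033, -0.026, 0]

```text
time_s: 4.53
eef_pos: [0.1803, 0.7329, 0.4034]
eef_rot: [0.634, -0.327, 0.359, 0.602]
wrist_force: [0.5, 0.1, 2.1]
grip_width: 0.0009
```

```bash
python3 -c "
from fit import *; show()"
```

```text
t 4.525 p [0.1803 0.7329 0.4034] q [-2.312  0.391  1.324  1.425 -0.669  1.133  0.539] F [0.5 0.1 2.1] w 0.0009
[[ 0.018 -0.998  0.062]
 [ 0.528  0.062  0.847]
 [-0.849  0.017  0.528]]
```

```bash
python3 -c "
from fit import *; d([.47,.33,.35])"
```

```text
tool delta [-0.1622 -0.3149 -0.3516] n 10 per row [-0.0162 -0.0315 -0.0352]
```

apply_moves:
  deltas:
    - [-1, -0.016, -0.032, -0.035, 0]
    - [-1, -0.016, -0.032, -0.035, 0]
    - [-1, -0.016, -0.032, -0.035, 0]
    - [-1, -0.016, -0.032, -0.035, 0]
    - [-1, -0.016, -0.032, -0.035, 0]

```text
time_s: 5.15
eef_pos: [0.3249, 0.5354, 0.3773]
eef_rot: [0.634, -0.326, 0.359, 0.602]
wrist_force: [0.4, -0.3, -0.4]
grip_width: 0.0002
```

```bash
python3 -c "
from fit import *; show(); save('side','side1')"
```

```text
t 5.15 p [0.3249 0.5354 0.3773] q [-2.286 -0.329  1.127  1.716  0.079  1.053  0.381] F [ 0.4 -0.3 -0.4] w 0.0002
[[ 0.016 -0.998  0.062]
 [ 0.529  0.061  0.846]
 [-0.848  0.019  0.529]]
```

View pics/side1.png

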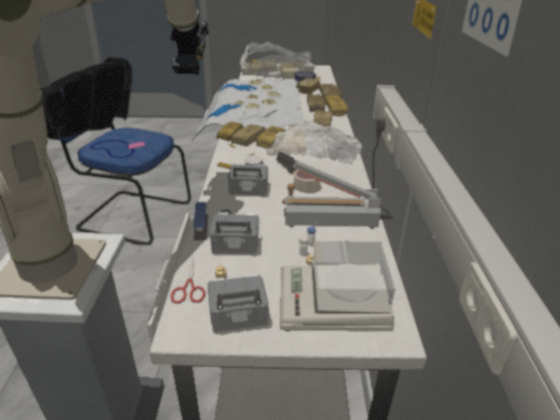

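apply_moves:
  deltas:
    - [-1, -0.016, -0.032, -0.035, 0]
    - [-1, -0.016, -0.032, -0.035, 0]
    - [-1, -0.016, -0.032, -0.035, 0]

```text
time_s: 5.58
eef_pos: [0.4135, 0.4149, 0.3609]
eef_rot: [0.634, -0.327, 0.359, 0.602]
wrist_force: [0.2, -0.2, -0.8]
grip_width: 0.0004
```

```bash
python3 -c "
from fit import *; show(); d([.48,.32,.30])"
```

```text
t 5.575 p [0.4135 0.4149 0.3609] q [-2.08  -0.472  1.13   1.759  0.112  1.127  0.585] F [ 0.2 -0.2 -0.8] w 0.0004
[[ 0.017 -0.998  0.063]
 [ 0.528  0.062  0.847]
 [-0.849  0.019  0.528]]
tool delta [ 0.0027 -0.0734 -0.1083] n 3 per row [ 0.0009 -0.0245 -0.0361]
```

apply_moves:
  deltas:
    - [-1, 0.01, -0.025, -0.03, 0]
    - [-1, 0.01, -0.025, -0.03, 0]
    - [-1, 0.01, -0.025, -0.03, 0]

```text
time_s: 5.95
eef_pos: [0.4777, 0.3482, 0.2881]
eef_rot: [0.636, -0.329, 0.358, 0.599]
wrist_force: [32.9, -25.0, -24.1]
grip_width: 0.0006
```

Run:
```python
from fit import *
show()
save('wrist','wrist1')
def ray(n,uv,z):
    c=calibration(n); K=np.array([[c['fx'],0,c['cx']],[0,c['fy'],c['cy']],[0,0,1]])
    u=cv2.undistortPoints(np.array([[uv]],float),K,c['distortion'])[0,0]; dd=c['R'].T@np.r_[u,1]; C=-c['R'].T@c['t']; return C+dd*(z-C[2])/dd[2]
for uv in [(229,178),(246,178),(229,203),(246,203)]: print('knob',uv,ray('top',uv,.225).round(3))
for nm,uv,z in [('loupe',(250,280),.03),('stamp',(208,200),.076),('vialb',(294,175),.052),('vialw',(313,184),.05),('w1',(326,180),.024),('w2',(355,270),.03)]: print(nm,ray('top',uv,z).round(3))
```

```text
t 5.95 p [0.4777 0.3482 0.2881] q [-2.072 -0.5    1.34   1.819  0.086  1.055  0.809] F [ 32.9 -25.  -24.1] w 0.0006
[[ 0.025 -0.998  0.062]
 [ 0.527  0.066  0.847]
 [-0.85   0.012  0.527]]
knob (229, 178) [0.633 0.266 0.225]
knob (246, 178) [0.632 0.232 0.225]
knob (229, 203) [0.582 0.265 0.225]
knob (246, 203) [0.582 0.232 0.225]
loupe [0.436 0.239 0.03 ]
stamp [0.621 0.333 0.076]
vialb [0.684 0.131 0.052]
vialw [0.662 0.086 0.05 ]
w1 [0.678 0.051 0.024]
w2 [ 0.455 -0.01   0.03 ]
```

View pics/wrist1.png

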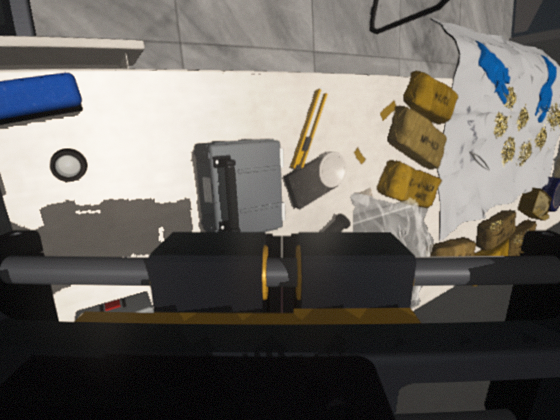

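```bash
python3 -c "
from fit import *; show(); save('side','side2'); show(); save('top','top2');show()"
```

```text
t 6.0 p [0.4768 0.3483 0.2873] q [-2.071 -0.5    1.338  1.821  0.088  1.055  0.812] F [-1.7  1.6  1.5] w 0.0005
[[ 0.025 -0.998  0.057]
 [ 0.525  0.062  0.849]
 [-0.851  0.009  0.526]]
t 6.05 p [0.4765 0.3488 0.288 ] q [-2.072 -0.5    1.338  1.82   0.086  1.056  0.808] F [ 0.2 -0.4 -0.2] w 0.0002
[[ 0.023 -0.998  0.061]
 [ 0.526  0.064  0.848]
 [-0.85   0.012  0.527]]
t 6.1 p [0.4767 0.349  0.2885] q [-2.072 -0.5    1.339  1.819  0.085  1.057  0.807] F [0.5 0.2 0.3] w 0.0002
[[ 0.023 -0.998  0.063]
 [ 0.527  0.066  0.847]
 [-0.85   0.014  0.527]]
```

View pics/side2.png

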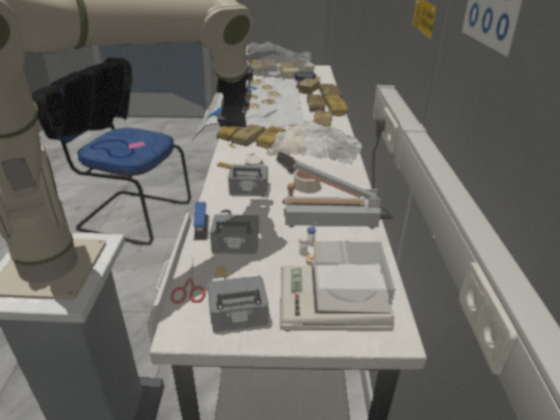

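View pics/top2.png

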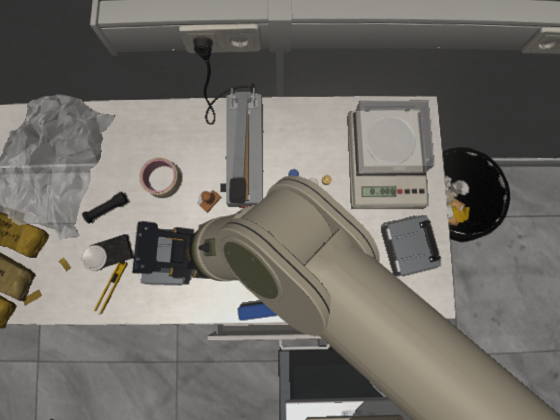

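```bash
python3 -c "
from fit import *; d([.4896,.365,.22]);d([.4896,.372,.137])"
```

```text
tool delta [ 0.0669 -0.0128 -0.0218] n 2 per row [ 0.0334 -0.0064 -0.0109]
tool delta [ 0.1411 -0.0135 -0.0596] n 4 per row [ 0.0353 -0.0034 -0.0149]
```

apply_moves:
  deltas:
    - [-0.3, 0.033, -0.006, -0.01, 0]
    - [-0.3, 0.033, -0.006, -0.01, 0]
    - [-0.3, 0, 0, 0, 0]

```text
time_s: 6.48
eef_pos: [0.4596, 0.3552, 0.2345]
eef_rot: [0.643, -0.331, 0.354, 0.592]
wrist_force: [0.2, 0.2, 1.0]
grip_width: 0.0225
```

```bash
python3 -c "
from fit import *; show(); save('wrist','wrist2')"
```

```text
t 6.475 p [0.4596 0.3552 0.2345] q [-2.058 -0.5    1.339  1.947  0.105  0.916  0.798] F [0.2 0.2 1. ] w 0.0225
[[ 0.047 -0.997  0.063]
 [ 0.527  0.078  0.846]
 [-0.848 -0.007  0.529]]
```

View pics/wrist2.png

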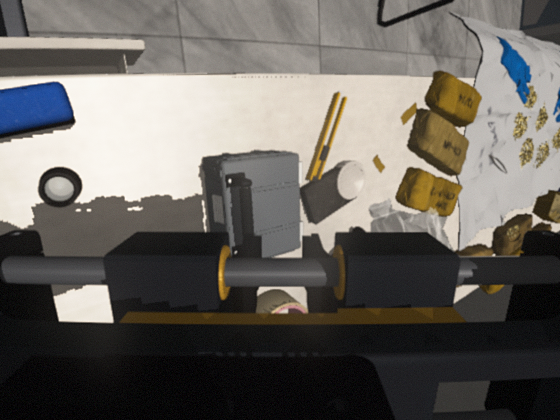

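```bash
cat > kin.py <<'E'
import numpy as np
from scipy.spatial.transform import Rotation as Rn
from scipy.optimize import least_squares
D=[([-1.17361037,.33287509,-.06470828,1.46094973,.02159109,1.34991367,-.08851207],[.25456,.57037,.22175],[.59278221,-.38514914,.59362017,.38455752]),
([-1.595,1.086,.075,.281,-.085,1.773,-.05],[.0288,.8775,.2168],[.507,-.484,.515,.494]),
([-1.62,1.2,.571,.176,-.561,1.749,-.011],[.0391,.9078,.1887],[.52,-.471,.507,.501]),
([-1.634,1.197,1.269,.162,-1.245,1.606,.033],[.0482,.973,.2607],[.578,-.405,.441,.554]),
([-1.635,1.081,1.273,.162,-1.241,1.467,.036],[.0548,1.0093,.3947],[.629,-.331,.364,.602]),
([-2.226,.72,1.317,1.101,-.919,1.249,.368],[.0545,.8625,.4056],[.634,-.328,.359,.602]),
([-2.312,.391,1.324,1.425,-.669,1.133,.539],[.1803,.7329,.4034],[.634,-.327,.359,.602]),
([-2.286,-.329,1.127,1.716,.079,1.053,.381],[.3249,.5354,.3773],[.634,-.326,.359,.602]),
([-2.08,-.472,1.13,1.759,.112,1.127,.585],[.4135,.4149,.3609],[.634,-.327,.359,.602]),
([-2.058,-.5,1.339,1.947,.105,.916,.798],[.4596,.3552,.2345],[.643,-.331,.354,.592])]
def Rz(a): return Rn.from_euler('z',a).as_matrix()
def Ry(a): return Rn.from_euler('y',a).as_matrix()
M=np.array([[0,0,1],[0,-1,0],[1,0,0]],float) # tool x= z; 
def fk(q,P,S):
    h,o1,a,o2,b,o3,c,x0,y3,y5,y7=P; R=Rz(S[0]*q[0]); p=np.array([0,0,h])+R@[x0,0,0]
    R=R@Ry(q[1]); p=p+R@[o1,y3,a]
    R=R@Rz(S[1]*q[2])@Ry(q[3]); p=p+R@[o2,y5,b]
    R=R@Rz(S[2]*q[4])@Ry(q[5]); p=p+R@[o3,y7,c]
    R=R@Rz(S[3]*q[6]); return p,R@M
def res(P,S):
    o=[]
    for q,p,w in D:
        pp,R=fk(q,P,S); Q=Rn.from_quat([w[1],w[2],w[3],w[0]]).as_matrix(); o+=list((pp-p)*10)+list((R-Q).ravel()*0.3)
    return np.array(o)
if __name__=='__main__':
    import itertools
    B=[]
    for S in itertools.product([1,-1],repeat=4):
        f=least_squares(res,[.4,0,.45,0,.45,0,.25,0,0,0,0],args=(S,)); B.append((f.cost,S,f.x))
    B.sort(key=lambda b:b[0])
    for b in B[:3]: print(b[0],b[1],b[2].round(4))
    c,S,P=B[0]; print(np.abs(res(P,S)).reshape(-1,12)[:,:3].max(1)/10); np.save('kin.npy',np.r_[P,S])
E
python3 kin.py
```

```text
3.10977225703589 (-1, -1, -1, 1) [ 2.586e-01  4.000e-04  4.488e-01 -2.000e-04  4.911e-01  1.100e-03
  3.523e-01 -4.000e-04 -2.150e-02 -2.390e-02 -4.000e-04]
3.600047605693399 (-1, -1, -1, -1) [ 2.586e-01  4.000e-04  4.488e-01 -2.000e-04  4.911e-01  1.100e-03
  3.523e-01 -4.000e-04 -2.150e-02 -2.390e-02 -4.000e-04]
3.9092117568178155 (-1, -1, 1, 1) [-0.0217 -0.0262  0.47    0.0195  0.493  -0.0232  0.0819  0.0033 -0.1429
  0.2504 -0.1312]
[1.73772832e-04 1.12276790e-04 3.07983233e-04 3.52052041e-04
 2.90460211e-04 3.96657292e-04 7.87014328e-05 2.99160681e-04
 1.94250627e-04 2.97534769e-04]
```

Run:
```python
from kin import *
v=np.load('kin.npy'); P=v[:11]
for s3 in (1,-1):
    for q,p,w in D[::3]:
        pp,R=fk(q,P,(-1,-1,-1,s3)); Q=Rn.from_quat([w[1],w[2],w[3],w[0]]).as_matrix(); E=R.T@Q; print(s3,E.round(2).tolist())
```

```text
1 [[1.0, -0.0, 0.0], [-0.0, -0.98, 0.18], [0.0, -0.18, -0.98]]
1 [[1.0, 0.0, 0.0], [0.0, -1.0, -0.07], [0.0, 0.07, -1.0]]
1 [[1.0, -0.0, -0.0], [-0.0, -0.47, -0.88], [0.0, 0.88, -0.47]]
1 [[1.0, 0.0, -0.0], [-0.0, 0.02, -1.0], [-0.0, 1.0, 0.02]]
-1 [[1.0, -0.0, 0.0], [-0.0, -1.0, 0.0], [0.0, -0.0, -1.0]]
-1 [[1.0, 0.0, 0.0], [0.0, -1.0, -0.0], [0.0, 0.0, -1.0]]
-1 [[1.0, -0.0, -0.0], [-0.0, -1.0, -0.0], [-0.0, 0.0, -1.0]]
-1 [[1.0, 0.0, -0.0], [0.0, -1.0, 0.0], [-0.0, -0.0, -1.0]]
```

```bash
sed -i 's/^M=.*/M=np.array([[0,0,-1],[0,1,0],[1,0,0]],float)/' kin.py
cat >> kin.py <<'E'
v=np.load('kin.npy') if __name__!='__main__' else None
if v is not None: PP=v[:11]; SS=(-1,-1,-1,-1)
lo=np.array([-2.6,-.5,-1.47,.16,-1.27,.06,-2.6]);hi=np.array([2.6,2.12,1.34,2.42,4.41,2.06,2.6])
def ik(tp,TR,q0,free=True,m=.03):
    def f(q):
        p,R=fk(q,PP,SS)
        e=(R-TR) if not free else (R-TR)[:,0]
        return np.r_[(p-tp)*10,e.ravel()*3]
    s=least_squares(f,np.clip(q0,lo+m+.001,hi-m-.001),bounds=(lo+m,hi-m)); return s.x,s.cost
CASES={'A':(.4917,.4354,np.radians(88.3)),'B':(.4781,.1223,np.radians(89.6)),'C':(.5104,-.1415,np.radians(101.3))}
def xdir(az,t): return np.array([np.cos(az)*np.sin(t),np.sin(az)*np.sin(t),-np.cos(t)])
E
python3 - <<'E'
from kin import *
rng=np.random.default_rng(0)
for n,(x,y,a) in CASES.items():
    press=np.array([x-.042*np.cos(a),y-.042*np.sin(a),.03])
    for sk in (-20,0,20):
        az=a+np.radians(sk)
        X=xdir(az,np.radians(32)); R=np.zeros((3,3)); R[:,0]=X
        sols=[]
        for k in range(25):
            q,c=ik(press,R,rng.uniform(lo,hi))
            if c<1e-6: sols.append(q)
        print(n,sk,len(sols))
        if sols:
            Q=np.array(sols); print('   j1',np.sort(Q[:,0]).round(2)[[0,-1]],'best margin',Q[np.argmax(np.min(np.minimum(Q-lo,hi-Q)[:,:6],1))].round(2))
E
```

```text
A -20 17
   j1 [-1.22  0.57] best margin [-0.53  0.31 -0.05  2.07 -0.82  0.41 -2.43]
A 0 18
   j1 [-1.12  0.57] best margin [ 0.08  0.49 -0.67  1.91 -0.34  0.57  0.9 ]
A 20 12
   j1 [-0.76  0.4 ] best margin [ 0.06  0.6  -0.65  1.75 -0.28  0.82 -1.95]
B -20 20
   j1 [-0.32  1.35] best margin [ 1.2   0.51 -1.19  2.15 -0.11  0.63  2.54]
B 0 14
   j1 [-0.81  1.  ] best margin [ 1.    0.56 -1.02  2.   -0.11  0.85 -1.18]
B 20 21
   j1 [-0.38  1.12] best margin [ 0.66  0.54 -0.68  1.86 -0.22  1.07  2.41]
C -20 18
   j1 [0.21 1.49] best margin [ 1.02  0.63 -0.59  1.69 -0.21  1.12 -0.16]
C 0 17
   j1 [-0.01  1.33] best margin [ 0.92  0.72 -0.57  1.54 -0.09  1.31  1.69]
C 20 12
   j1 [0.21 1.18] best margin [ 0.71  0.75 -0.4   1.42 -0.07  1.46  1.62]
```

```bash
cat > sim.py <<'E'
from kin import *
def step(q,p,R,wr=.3,lam=.02,bias=0,home=None):
    def f(x):
        pp,RR=fk(x,PP,SS); e=[(pp-p)*10,((RR-R)*10*wr).ravel(),lam*(x-q)]
        if home is not None: e.append(bias*(x-home))
        return np.concatenate(e)
    return least_squares(f,np.clip(q,lo+1e-4,hi-1e-4),bounds=(lo,hi)).x
def rollout(q,moves,**k):
    q=np.array(q,float); p,R=fk(q,PP,SS); out=[q]
    for m in moves:
        p=p+R@np.array(m[1:4]); R=R@Rn.from_euler('x',m[4],degrees=True).as_matrix()
        q=step(q,p,R,**k); p2,R2=fk(q,PP,SS)
        if k.get('reset',True): pass
        out.append(q)
    return np.array(out)
E
python3 - <<'E'
from sim import *
q=D[5][0]
mv=[[-1,-.016,-.033,-.026,0]]*4+[[-1,-.016,-.032,-.035,0]]*8
print('real',D[6][0],D[7][0],D[8][0])
home=np.array(D[0][0])
for name,k in {'min':{}, 'bias_home':dict(bias=.01,home=home),'bias_mid':dict(bias=.01,home=(lo+hi)/2)}.items():
    o=rollout(q,mv,**k); print(name); print(o[[4,9,12]].round(2))
E
```

```text
real [-2.312, 0.391, 1.324, 1.425, -0.669, 1.133, 0.539] [-2.286, -0.329, 1.127, 1.716, 0.079, 1.053, 0.381] [-2.08, -0.472, 1.13, 1.759, 0.112, 1.127, 0.585]
min
[[-2.32  0.4   1.34  1.43 -0.68  1.14  0.55]
 [-2.2  -0.28  1.09  1.72 -0.    1.05  0.44]
 [-2.06 -0.46  1.13  1.76  0.09  1.12  0.61]]
bias_home
[[-1.78  0.19  0.52  1.41 -0.26  1.04  0.28]
 [-1.22 -0.06  0.28  1.69 -0.33  1.06  0.67]
 [-1.01 -0.08  0.39  1.74 -0.44  1.16  1.  ]]
bias_mid
[[-1.36  0.18  0.02  1.38 -0.12  1.03  0.2 ]
 [-0.6  -0.03 -0.31  1.66 -0.37  1.07  0.7 ]
 [-0.38 -0.04 -0.21  1.71 -0.49  1.17  1.03]]
```

```bash
nproc
cat > search.py <<'E'
from sim import *
import sys
from multiprocessing import Pool
def jac(q):
    p0,R0=fk(q,PP,SS); J=np.zeros((6,7))
    for i in range(7):
        dq=q.copy(); dq[i]+=1e-5; p,R=fk(dq,PP,SS); J[:3,i]=(p-p0)/1e-5
        W=(R@R0.T-np.eye(3))/1e-5; J[3:,i]=[W[2,1],W[0,2],W[1,0]]
    return p0,R0,J
def fstep(q,p,R,n=3):
    for _ in range(n):
        p0,R0,J=jac(q); e=np.r_[p-p0,Rn.from_matrix(R@R0.T).as_rotvec()]
        free=np.ones(7,bool)
        for _ in range(3):
            dq=np.zeros(7); Jf=J[:,free]; dq[free]=Jf.T@np.linalg.solve(Jf@Jf.T+1e-5*np.eye(6),e)
            b=((q+dq)>hi)|((q+dq)<lo)
            if not (b&free).any(): break
            free&=~b
        q=np.clip(q+dq,lo,hi)
    return q
def path(q,wps,s=.05):
    q=np.array(q,float); p,R=fk(q,PP,SS); Q=[q]
    for w in wps:
        w=np.array(w); n=max(1,int(np.ceil(np.linalg.norm(w-p)/s))); a=p.copy()
        for i in range(n):
            p=a+(w-a)*(i+1)/n; q=fstep(q,p,R); Q.append(q)
            pp,RR=fk(q,PP,SS)
            if np.linalg.norm(pp-p)>.01 or np.linalg.norm(RR-R)>.05: return np.array(Q),False
    return np.array(Q),True
q0=np.array([-2.058,-.5,1.339,1.947,.105,.916,.798])
def trial(seed):
    g=np.random.default_rng(seed); 
    wps=[]
    for i in range(g.integers(2,5)):
        r_=g.uniform(.35,.95); az=g.uniform(-.7,1.7); wps.append([r_*np.cos(az),r_*np.sin(az),g.uniform(.32,.6)])
    if any(w[0]>.7 or w[0]<-.05 for w in wps): return None
    wps.append([.46,.1,.33])
    Q,ok=path(q0,wps)
    if not ok: return None
    return Q[-1][2],len(Q),wps,Q[-1]
if __name__=='__main__':
    with Pool() as P:
        o=[x for x in P.map(trial,range(1500)) if x]
    o.sort(key=lambda x:x[0]); print(len(o))
    for x in o[:8]: print(round(x[0],2),x[1],np.round(x[2],2).tolist(),x[3].round(2))
    print(np.round([x[0] for x in o[::10]],2))
E
python3 - <<'E'
from search import *
q=np.array(D[5][0]);p,R=fk(q,PP,SS)
for m in [[-1,-.016,-.033,-.026,0]]*4+[[-1,-.016,-.032,-.035,0]]*8:
    p=p+R@np.array(m[1:4]); q=fstep(q,p,R); print(q.round(2))
E
time python3 search.py
```

```text
4
[-2.26  0.64  1.32  1.2  -0.86  1.22  0.42]
[-2.28  0.56  1.32  1.29 -0.8   1.19  0.47]
[-2.3   0.48  1.32  1.36 -0.74  1.16  0.51]
[-2.32  0.39  1.33  1.43 -0.67  1.13  0.54]
[-2.36  0.26  1.34  1.51 -0.54  1.09  0.54]
[-2.42  0.1   1.34  1.58 -0.36  1.05  0.5 ]
[-2.46 -0.13  1.27  1.64 -0.09  1.02  0.37]
[-2.36 -0.25  1.17  1.68  0.03  1.03  0.36]
[-2.28 -0.33  1.12  1.72  0.09  1.05  0.38]
[-2.21 -0.41  1.1   1.74  0.13  1.08  0.43]
[-2.16 -0.47  1.11  1.76  0.16  1.11  0.48]
[-2.07 -0.46  1.13  1.76  0.1   1.13  0.6 ]
151
-0.72 47 [[0.3, 0.2, 0.54], [0.46, 0.6, 0.41], [0.52, -0.21, 0.5], [0.33, -0.17, 0.49], [0.46, 0.1, 0.33]] [ 0.85 -0.06 -0.72  1.77 -0.6   1.46  1.71]
-0.56 48 [[0.35, 0.2, 0.5], [0.22, 0.83, 0.44], [0.56, -0.05, 0.59], [0.46, 0.1, 0.33]] [ 0.68 -0.06 -0.56  1.78 -0.59  1.45  1.7 ]
-0.29 34 [[0.24, 0.46, 0.42], [0.46, -0.27, 0.46], [0.56, -0.1, 0.38], [0.46, 0.1, 0.33]] [ 0.39 -0.06 -0.29  1.79 -0.58  1.45  1.69]
-0.08 28 [[0.22, 0.31, 0.57], [0.63, 0.01, 0.59], [0.46, 0.1, 0.33]] [ 0.17 -0.07 -0.08  1.8  -0.57  1.44  1.67]
0.23 31 [[0.32, 0.6, 0.51], [0.0, 0.58, 0.56], [0.46, 0.1, 0.33]] [-0.15 -0.09  0.23  1.82 -0.54  1.43  1.65]
0.27 42 [[0.47, -0.06, 0.5], [0.36, -0.1, 0.42], [0.29, 0.43, 0.35], [0.67, 0.32, 0.54], [0.46, 0.1, 0.33]] [-0.2  -0.1   0.27  1.82 -0.54  1.43  1.65]
0.27 32 [[0.36, -0.02, 0.36], [0.23, 0.47, 0.46], [0.34, 0.14, 0.35], [0.46, 0.1, 0.33]] [-0.2  -0.1   0.27  1.82 -0.54  1.43  1.65]
0.3 42 [[0.17, 0.45, 0.36], [0.6, 0.41, 0.39], [0.04, 0.56, 0.48], [0.46, 0.1, 0.33]] [-0.23 -0.1   0.3   1.82 -0.53  1.43  1.64]
[-0.72  0.4   0.63  0.77  0.86  0.91  0.98  1.02  1.06  1.08  1.09  1.09
  1.09  1.09  1.09  1.09]
real	0m22.562s
user	1m22.864s
sys	0m0.107s
```

```bash
cat > plan.py <<'E'
from search import *
def pts(q,P=PP,S=SS):
    h,o1,a,o2,b,o3,c,x0,y3,y5,y7=P; R=Rz(S[0]*q[0]); s=np.array([0,0,h]); R=R@Ry(q[1]); e=s+R@[o1,y3,a]; R=R@Rz(S[1]*q[2])@Ry(q[3]); w=e+R@[o2,y5,b]; p,RR=fk(q,P,S); return s,e,w,p
def segd(a,b,c,d):
    t=np.linspace(0,1,12)[:,None]; A=a+(b-a)*t; B=c+(d-c)*t; return np.min(np.linalg.norm(A[:,None]-B[None],axis=2))
def safe(Q):
    m=9
    for q in Q[::2]:
        s,e,w,p=pts(q); t=w+(p-w)*.6
        m=min(m,segd(np.zeros(3),s,w,t),segd(s,e,w,t))
    return m
def goals(q):
    o={}
    for n,(x,y,a) in CASES.items():
        f=np.array([np.cos(a),np.sin(a)]); c=np.array([x,y])
        h=c-.036*f
        pre=[*(c-.09*f),.30]; 
        Q,ok=path(q,[[*pre[:2],.33],pre,[*(h-.03*f),.14],[*h,.085]]); m=np.min(np.minimum(Q-lo,hi-Q)[:,:6])
        Q2,ok2=path(q,[[*pre[:2],.33],[*(c-.09*f),.1],[*(c-.055*f),.04],[*(c-.038*f),.028]])
        m2=np.min(np.minimum(Q2-lo,hi-Q2)[:,:6]); o[n]=(ok,round(m,2),ok2,round(m2,2))
    return o
E
python3 - <<'E'
from plan import *
for w in ([[0.3, 0.2, 0.54], [0.46, 0.6, 0.41], [0.52, -0.21, 0.5], [0.33, -0.17, 0.49], [0.46, 0.1, 0.33]],[[0.24, 0.46, 0.42], [0.46, -0.27, 0.46], [0.56, -0.1, 0.38], [0.46, 0.1, 0.33]],[[0.22, 0.31, 0.57], [0.63, 0.01, 0.59], [0.46, 0.1, 0.33]],[[0.32, 0.6, 0.51], [0.0, 0.58, 0.56], [0.46, 0.1, 0.33]]):
    Q,ok=path(q0,w); print(Q[-1].round(2),'safe',safe(Q).round(2),goals(Q[-1]))
    print(Q[::4].round(2).tolist())
E
```

```text
[ 0.8  -0.06 -0.67  1.78 -0.6   1.46  1.71] safe 0.42 {'A': (True, np.float64(0.44), True, np.float64(0.44)), 'B': (True, np.float64(0.4), True, np.float64(0.37)), 'C': (True, np.float64(0.34), True, np.float64(0.34))}
[[-2.06, -0.5, 1.34, 1.95, 0.1, 0.92, 0.8], [-1.39, -0.5, 0.7, 1.88, -0.08, 1.25, 0.82], [-0.79, -0.49, 0.31, 1.65, -0.31, 1.64, 0.92], [-0.87, -0.2, 0.21, 1.6, -0.37, 1.36, 0.85], [-0.94, 0.16, 0.16, 1.37, -0.4, 1.2, 0.78], [-0.82, 0.08, 0.21, 1.46, -0.46, 1.26, 0.95], [-0.65, -0.06, 0.37, 1.54, -0.5, 1.45, 1.22], [-0.47, -0.02, 0.6, 1.46, -0.55, 1.7, 1.55], [-0.16, 0.26, 0.83, 1.2, -0.72, 2.0, 1.94], [0.95, 0.18, -0.35, 1.2, -0.47, 2.01, 1.94], [0.99, -0.08, -0.39, 1.57, -0.54, 1.9, 1.99], [0.84, -0.09, -0.61, 1.76, -0.6, 1.55, 1.77]]
[ 0.31 -0.07 -0.21  1.8  -0.58  1.44  1.68] safe 0.43 {'A': (True, np.float64(0.43), True, np.float64(0.43)), 'B': (True, np.float64(0.37), True, np.float64(0.35)), 'C': (True, np.float64(0.3), True, np.float64(0.3))}
[[-2.06, -0.5, 1.34, 1.95, 0.1, 0.92, 0.8], [-1.79, -0.46, 0.78, 1.94, 0.07, 1.04, 0.49], [-1.44, -0.45, 0.35, 1.87, -0.
[... 628 characters left out ...]
, -0.25, 1.49, 0.62], [-0.86, -0.38, 0.35, 1.5, -0.32, 1.66, 0.89], [-0.83, -0.03, 0.87, 1.22, -0.56, 1.85, 1.35], [0.12, 0.47, 0.19, 0.62, -0.73, 2.06, 1.44], [-0.0, 0.08, 0.16, 1.42, -0.57, 1.67, 1.61]]
[-0.06 -0.47 -0.63  1.82 -0.7   1.25  0.88] safe 0.47 {'A': (True, np.float64(0.03), True, np.float64(0.03)), 'B': (True, np.float64(0.02), True, np.float64(0.02)), 'C': (True, np.float64(0.01), True, np.float64(0.01))}
[[-2.06, -0.5, 1.34, 1.95, 0.1, 0.92, 0.8], [-2.1, -0.31, 1.13, 1.72, -0.0, 1.07, 0.57], [-2.18, 0.11, 1.3, 1.33, -0.41, 1.31, 0.59], [-2.33, -0.25, 0.73, 1.45, 0.22, 1.32, -0.06], [-2.34, -0.33, 0.46, 1.52, 0.35, 1.39, -0.34], [-0.87, -0.47, -0.19, 1.78, -0.31, 1.31, 0.43]]
```

```bash
python3 -c "
from fit import *; d([.24,.46,.42])"
```

```text
tool delta [-0.1115  0.2269  0.1722] n 7 per row [-0.0159  0.0324  0.0246]
```

apply_moves:
  deltas:
    - [-0.3, -0.016, 0.032, 0.025, 0]
    - [-0.3, -0.016, 0.032, 0.025, 0]
    - [-0.3, -0.016, 0.032, 0.025, 0]
    - [-0.3, -0.016, 0.032, 0.025, 0]
    - [-0.3, -0.016, 0.032, 0.025, 0]
    - [-0.3, -0.016, 0.032, 0.025, 0]
    - [-0.3, -0.016, 0.032, 0.025, 0]

```text
time_s: 7.4
eef_pos: [0.242, 0.4625, 0.4244]
eef_rot: [0.644, -0.331, 0.353, 0.592]
wrist_force: [-0.3, -0.3, 0.7]
grip_width: 0.0304
```

Run:
```python
from fit import *
from plan import *
show(); q=r.state()['qpos']
for w in ([[.46,-.27,.46],[.56,-.1,.38],[.46,.1,.33]],[[.46,-.1,.46],[.46,.1,.33]],[[.46,.1,.40]],[[.46,.3,.40]],[[.55,0,.5],[.46,.1,.33]]):
    Q,ok=path(q,w); print(w,ok,len(Q),Q[-1].round(2),safe(Q).round(2),(np.abs(np.diff(Q,axis=0))).max(0).round(2)); 
    if ok: print(goals(Q[-1]))
d([.46,-.27,.46])
```

```text
t 7.4 p [0.242  0.4625 0.4244] q [-1.755 -0.433  0.503  1.827  0.082  1.149  0.247] F [-0.3 -0.3  0.7] w 0.0304
[[ 0.05  -0.997  0.062]
 [ 0.53   0.079  0.844]
 [-0.847 -0.009  0.532]]
[[0.46, -0.27, 0.46], [0.56, -0.1, 0.38], [0.46, 0.1, 0.33]] True 27 [ 0.05 -0.08  0.04  1.81 -0.56  1.43  1.67] 0.43 [0.44 0.24 0.5  0.15 0.17 0.13 0.22]
{'A': (True, np.float64(0.42), True, np.float64(0.42)), 'B': (True, np.float64(0.36), True, np.float64(0.33)), 'C': (True, np.float64(0.27), True, np.float64(0.27))}
[[0.46, -0.1, 0.46], [0.46, 0.1, 0.33]] False 14 [-0.99 -0.25  1.22  1.51 -0.33  1.77  1.64] 0.45 [0.31 0.08 0.23 0.08 0.14 0.06 0.19]
[[0.46, 0.1, 0.4]] True 10 [-1.25 -0.42  1.02  1.72 -0.17  1.46  1.26] 0.47 [0.26 0.05 0.14 0.05 0.13 0.04 0.18]
{'A': (True, np.float64(0.08), True, np.float64(0.03)), 'B': (False, np.float64(0.0), False, np.float64(0.03)), 'C': (False, np.float64(0.05), False, np.float64(0.05))}
[[0.46, 0.3, 0.4]] True 7 [-1.79 -0.48  1.06  1.71  0.03  1.26  0.8 ] 0.48 [0.04 0.03 0.12 0.04 0.03 0.02 0.11]
{'A': (False, np.float64(0.02), False, np.float64(0.02)), 'B': (False, np.float64(0.0), False, np.float64(0.01)), 'C': (False, np.float64(0.0), False, np.float64(0.0))}
[[0.55, 0, 0.5], [0.46, 0.1, 0.33]] False 12 [-1.46 -0.43  1.22  1.43 -0.12  1.67  1.24] 0.48 [0.18 0.06 0.16 0.08 0.09 0.05 0.15]
tool delta [-0.4074 -0.2758 -0.5859] n 16 per row [-0.0255 -0.0172 -0.0366]
```

```bash
cat > s2.py <<'E'
from plan import *
q0=np.array([-1.755,-.433,.503,1.827,.082,1.149,.247])
def tr(seed):
    g=np.random.default_rng(seed); w=[]
    for i in range(g.integers(1,3)):
        r_=g.uniform(.33,.8); az=g.uniform(-.6,1.6); w.append([r_*np.cos(az),r_*np.sin(az),g.uniform(.33,.55)])
    if any(x[0]>.62 or x[0]<0.05 for x in w): return None
    w.append([.46,.1,.33]); Q,ok=path(q0,w)
    if not ok or safe(Q)<.4 or Q[-1][2]>.1: return None
    mj=np.abs(np.diff(Q,axis=0)/.125/np.array([2.22,2.22,2.79,2.79,3.14,3.14,3.14])).max()
    ml=np.min(np.minimum(Q-lo,hi-Q)[1:,:6])
    return len(Q),w,Q[-1],mj,ml
if __name__=='__main__':
    with Pool() as P: o=[x for x in P.map(tr,range(2500)) if x]
    o.sort(key=lambda x:x[3]+x[0]/20-3*min(x[4],.1)); print(len(o))
    for x in o[:8]: print(x[0],np.round(x[1],2).tolist(),x[2].round(2),round(x[3],2),x[4].round(2))
E
python3 s2.py
```

```text
20
27 [[0.55, -0.29, 0.42], [0.46, 0.1, 0.33]] [ 0.05 -0.08  0.04  1.81 -0.56  1.43  1.67] 1.15 0.01
12 [[0.3, 0.17, 0.43], [0.46, 0.1, 0.33]] [ 0.14 -0.08 -0.05  1.81 -0.57  1.44  1.67] 2.04 0.0
21 [[0.27, 0.26, 0.45], [0.49, -0.08, 0.54], [0.46, 0.1, 0.33]] [ 0.02 -0.08  0.07  1.81 -0.56  1.43  1.67] 1.67 0.01
31 [[0.53, -0.34, 0.42], [0.6, -0.13, 0.55], [0.46, 0.1, 0.33]] [ 0.57 -0.06 -0.45  1.79 -0.59  1.45  1.7 ] 1.48 0.0
24 [[0.28, 0.18, 0.51], [0.41, 0.5, 0.4], [0.46, 0.1, 0.33]] [ 0.22 -0.07 -0.12  1.8  -0.57  1.44  1.68] 1.89 0.01
27 [[0.55, -0.33, 0.43], [0.46, 0.1, 0.33]] [ 0.52 -0.06 -0.41  1.79 -0.59  1.45  1.7 ] 1.86 0.0
35 [[0.58, -0.34, 0.41], [0.59, 0.16, 0.49], [0.46, 0.1, 0.33]] [ 0.58 -0.06 -0.46  1.79 -0.59  1.45  1.7 ] 1.51 0.02
31 [[0.58, -0.39, 0.36], [0.46, 0.1, 0.33]] [ 0.32 -0.07 -0.22  1.8  -0.58  1.44  1.68] 1.68 0.0
```

```bash
python3 -c "
from fit import *; d([.55,-.29,.42])"
```

```text
tool delta [-0.3796 -0.3668 -0.6185] n 17 per row [-0.0223 -0.0216 -0.0364]
```

apply_moves:
  deltas:
    - [-0.3, -0.022, -0.022, -0.036, 0]
    - [-0.3, -0.022, -0.022, -0.036, 0]
    - [-0.3, -0.022, -0.022, -0.036, 0]
    - [-0.3, -0.022, -0.022, -0.036, 0]
    - [-0.3, -0.022, -0.022, -0.036, 0]
    - [-0.3, -0.022, -0.022, -0.036, 0]
    - [-0.3, -0.022, -0.022, -0.036, 0]
    - [-0.3, -0.022, -0.022, -0.036, 0]

```text
time_s: 8.4
eef_pos: [0.3862, 0.1261, 0.4221]
eef_rot: [0.645, -0.333, 0.353, 0.591]
wrist_force: [0.6, 0.9, -0.0]
grip_width: 0.0306
```

```bash
cat > chk.py <<'E'
from fit import *
from plan import *
import sys
show(); q=r.state()['qpos']
for w in eval(sys.argv[1]):
    Q,ok=path(q,w); print(w,ok,len(Q),Q[-1].round(2),safe(Q).round(2),(np.abs(np.diff(Q,axis=0))).max(0).round(2)); 
    if ok and len(sys.argv)>2: print(goals(Q[-1]))
    d(w[0])
E
python3 chk.py "[[[.55,-.29,.42],[.46,.1,.33]]]" 1
```

```text
t 8.4 p [0.3862 0.1261 0.4221] q [-0.903 -0.46   0.64   1.807 -0.246  1.494  1.202] F [ 0.6  0.9 -0. ] w 0.0306
[[ 0.052 -0.997  0.062]
 [ 0.527  0.08   0.846]
 [-0.848 -0.012  0.529]]
[[0.55, -0.29, 0.42], [0.46, 0.1, 0.33]] False 6 [-1.06 -0.26  1.33  1.56 -0.29  1.71  1.71] 0.45 [0.13 0.07 0.26 0.08 0.04 0.05 0.13]
tool delta [-0.209  -0.1965 -0.343 ] n 9 per row [-0.0232 -0.0218 -0.0381]
```

```bash
sed -i 's/^q0=.*/q0=np.array([-0.903,-.46,.64,1.807,-.246,1.494,1.202])/; s/safe(Q)<.4/safe(Q)<.35/; s/-.6,1.6/-1.0,1.6/' s2.py; python3 s2.py; python3 chk.py "[[[.3,.12,.42]],[[.3,0,.42]],[[.35,.0,.5]],[[.3,.1,.35]]]"
```

```text
28
30 [[0.09, 0.53, 0.53], [0.56, 0.38, 0.51], [0.46, 0.1, 0.33]] [ 0.05 -0.08  0.04  1.81 -0.56  1.43  1.67] 0.49 0.01
18 [[0.6, -0.25, 0.46], [0.46, 0.1, 0.33]] [ 0.17 -0.08 -0.07  1.81 -0.57  1.43  1.68] 1.21 0.01
32 [[0.09, 0.54, 0.43], [0.42, 0.65, 0.36], [0.46, 0.1, 0.33]] [ 0.23 -0.07 -0.14  1.8  -0.57  1.44  1.68] 0.52 0.0
21 [[0.52, -0.06, 0.41], [0.48, -0.32, 0.43], [0.46, 0.1, 0.33]] [ 0.07 -0.08  0.01  1.81 -0.56  1.43  1.67] 1.11 0.0
9 [[0.28, 0.18, 0.46], [0.46, 0.1, 0.33]] [ 0.1  -0.08 -0.01  1.81 -0.57  1.43  1.67] 1.88 0.02
29 [[0.27, 0.25, 0.48], [0.28, 0.73, 0.44], [0.46, 0.1, 0.33]] [ 0.3  -0.07 -0.2   1.8  -0.58  1.44  1.68] 0.94 0.02
16 [[0.61, -0.15, 0.51], [0.46, 0.1, 0.33]] [ 0.07 -0.08  0.02  1.81 -0.56  1.43  1.67] 1.56 0.0
27 [[0.56, 0.0, 0.47], [0.32, -0.41, 0.36], [0.46, 0.1, 0.33]] [ 0.38 -0.07 -0.27  1.8  -0.58  1.44  1.69] 1.12 0.02
t 8.4 p [0.3862 0.1261 0.4221] q [-0.903 -0.46   0.64   1.807 -0.246  1.494  1.202] F [ 0.6  0.9 -0. ] w 0.0306
[[ 0.052 -0.997  0.062]
 [ 0.527  0.08   0.846]
 [-0.848 -0.012  0.529]]
[[0.3, 0.12, 0.42]] True 3 [-0.2  -0.49  0.16  1.92 -0.47  1.61  1.4 ] 0.39 [0.4  0.02 0.26 0.06 0.13 0.08 0.13]
tool delta [-0.006   0.0855 -0.0115] n 2 per row [-0.003   0.0427 -0.0058]
[[0.3, 0, 0.42]] True 5 [-0.31 -0.49  0.49  1.87 -0.34  1.72  1.57] 0.39 [0.2  0.04 0.08 0.02 0.05 0.06 0.11]
tool delta [-0.0692  0.0759 -0.1131] n 4 per row [-0.0173  0.019  -0.0283]
[[0.35, 0.0, 0.5]] True 5 [-0.77 -0.49  0.72  1.62 -0.24  1.79  1.34] 0.44 [0.07 0.03 0.04 0.06 0.02 0.08 0.05]
tool delta [-0.1344  0.0251 -0.0676] n 4 per row [-0.0336  0.0063 -0.0169]
[[0.3, 0.1, 0.35]] True 4 [-0.08 -0.48  0.14  2.06 -0.49  1.53  1.56] 0.39 [0.33 0.01 0.19 0.09 0.09 0.03 0.15]
tool delta [ 0.0429  0.0847 -0.0655] n 3 per row [ 0.0143  0.0282 -0.0218]
```

```bash
python3 chk.py "[[[.3,.1,.35],[.46,.1,.33]],[[.3,.12,.42],[.46,.1,.33]],[[.3,.15,.38],[.46,.1,.33]],[[.28,.12,.36],[.46,.1,.33]]]" 1
```

```text
t 8.4 p [0.3862 0.1261 0.4221] q [-0.903 -0.46   0.64   1.807 -0.246  1.494  1.202] F [ 0.6  0.9 -0. ] w 0.0306
[[ 0.052 -0.997  0.062]
 [ 0.527  0.08   0.846]
 [-0.848 -0.012  0.529]]
[[0.3, 0.1, 0.35], [0.46, 0.1, 0.33]] True 8 [-0.12 -0.09  0.2   1.82 -0.55  1.42  1.65] 0.39 [0.33 0.1  0.19 0.09 0.09 0.04 0.15]
{'A': (True, np.float64(0.41), True, np.float64(0.41)), 'B': (True, np.float64(0.35), True, np.float64(0.32)), 'C': (True, np.float64(0.25), True, np.float64(0.25))}
tool delta [ 0.0429  0.0847 -0.0655] n 3 per row [ 0.0143  0.0282 -0.0218]
[[0.3, 0.12, 0.42], [0.46, 0.1, 0.33]] True 7 [-0.23 -0.1   0.3   1.82 -0.53  1.42  1.64] 0.39 [0.4  0.1  0.26 0.06 0.13 0.08 0.13]
{'A': (True, np.float64(0.4), True, np.float64(0.4)), 'B': (True, np.float64(0.34), True, np.float64(0.32)), 'C': (True, np.float64(0.23), True, np.float64(0.23))}
tool delta [-0.006   0.0855 -0.0115] n 2 per row [-0.003   0.0427 -0.0058]
[[0.3, 0.15, 0.38], [0.46, 0.1, 0.33]] True 7 [ 0.02 -0.08  0.06  1.81 -0.56  1.43  1.66] 0.38 [0.62 0.1  0.44 0.11 0.22 0.07 0.21]
{'A': (True, np.float64(0.42), True, np.float64(0.42)), 'B': (True, np.float64(0.36), True, np.float64(0.33)), 'C': (True, np.float64(0.27), True, np.float64(0.27))}
tool delta [ 0.0438  0.0883 -0.0073] n 2 per row [ 0.0219  0.0442 -0.0037]
[[0.28, 0.12, 0.36], [0.46, 0.1, 0.33]] True 8 [ 0.34 -0.07 -0.24  1.8  -0.58  1.44  1.69] 0.38 [0.67 0.11 0.41 0.09 0.21 0.11 0.28]
{'A': (True, np.float64(0.43), True, np.float64(0.43)), 'B': (True, np.float64(0.37), True, np.float64(0.34)), 'C': (True, np.float64(0.31), True, np.float64(0.31))}
tool delta [ 0.0439  0.1061 -0.0445] n 3 per row [ 0.0146  0.0354 -0.0148]
```

Short route found: toward (.29,.11,.36) then out to the cases.

apply_moves:
  deltas:
    - [-0.3, 0.008, 0.019, -0.01, 0]
    - [-0.3, 0.008, 0.019, -0.01, 0]
    - [-0.3, 0.008, 0.019, -0.01, 0]
    - [-0.3, 0.008, 0.019, -0.01, 0]
    - [-0.3, 0.008, 0.019, -0.01, 0]

```text
time_s: 9.02
eef_pos: [0.2974, 0.1151, 0.3671]
eef_rot: [0.644, -0.335, 0.352, 0.591]
wrist_force: [-0.6, -1.3, 0.5]
grip_width: 0.0306
```

```bash
python3 chk.py "[[[.46,.1,.33]],[[.45,0.25,.33]]]" 1
```

```text
t 9.025 p [0.2974 0.1151 0.3671] q [-0.106 -0.498  0.122  2.035 -0.495  1.546  1.499] F [-0.6 -1.3  0.5] w 0.0306
[[ 0.053 -0.997  0.058]
 [ 0.525  0.077  0.847]
 [-0.849 -0.014  0.528]]
[[0.46, 0.1, 0.33]] True 5 [-0.14 -0.1   0.21  1.82 -0.54  1.42  1.65] 0.37 [0.01 0.1  0.02 0.06 0.02 0.04 0.04]
{'A': (True, np.float64(0.4), True, np.float64(0.4)), 'B': (True, np.float64(0.35), True, np.float64(0.32)), 'C': (True, np.float64(0.25), True, np.float64(0.25))}
tool delta [ 0.0321 -0.1627 -0.0229] n 4 per row [ 0.008  -0.0407 -0.0057]
[[0.45, 0.25, 0.33]] True 6 [-0.21 -0.11 -0.04  1.84 -0.55  1.26  1.38] 0.37 [0.02 0.08 0.04 0.05 0.02 0.07 0.02]
{'A': (True, np.float64(0.39), True, np.float64(0.39)), 'B': (True, np.float64(0.35), True, np.float64(0.32)), 'C': (True, np.float64(0.26), True, np.float64(0.26))}
tool delta [ 0.1104 -0.1412  0.1036] n 5 per row [ 0.0221 -0.0282  0.0207]
```

```bash
python3 chk.py "[[[.471,.017,.215]]]"
```

```text
t 9.025 p [0.2974 0.1151 0.3671] q [-0.106 -0.498  0.122  2.035 -0.495  1.546  1.499] F [-0.6 -1.3  0.5] w 0.0306
[[ 0.053 -0.997  0.058]
 [ 0.525  0.077  0.847]
 [-0.849 -0.014  0.528]]
[[0.471, 0.017, 0.215]] True 7 [-0.09  0.05  0.36  1.92 -0.59  1.32  1.97] 0.37 [0.01 0.1  0.05 0.04 0.04 0.05 0.08]
tool delta [ 0.0868 -0.1785 -0.1533] n 6 per row [ 0.0145 -0.0297 -0.0255]
```

apply_moves:
  deltas:
    - [-0.3, 0.0145, -0.03, -0.0255, 0]
    - [-0.3, 0.0145, -0.03, -0.0255, 0]
    - [-0.3, 0.0145, -0.03, -0.0255, 0]
    - [-0.3, 0.0145, -0.03, -0.0255, 0]
    - [-0.3, 0.0145, -0.03, -0.0255, 0]
    - [-0.3, 0.0145, -0.03, -0.0255, 0]
    - [-0.3, 0, 0, 0, 0]

```text
time_s: 9.9
eef_pos: [0.4737, 0.0161, 0.212]
eef_rot: [0.643, -0.333, 0.354, 0.591]
wrist_force: [-0.2, -0.4, 0.4]
grip_width: 0.0302
```

```bash
python3 -c "
from fit import *; show(); save('wrist','wrist3')"
```

```text
t 9.9 p [0.4737 0.0161 0.212 ] q [-0.095  0.066  0.37   1.919 -0.588  1.322  1.967] F [-0.2 -0.4  0.4] w 0.0302
[[ 0.049 -0.997  0.062]
 [ 0.524  0.078  0.848]
 [-0.85  -0.01   0.526]]
```

View pics/wrist3.png

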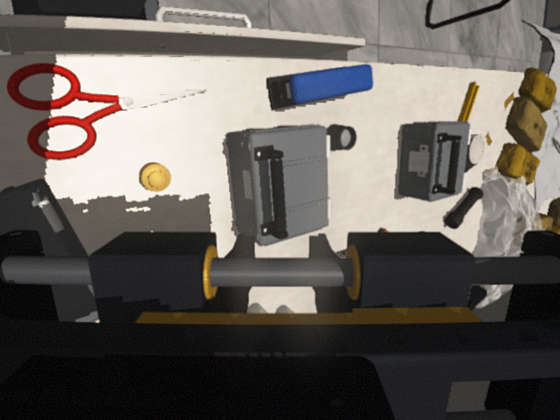

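```bash
cat >> fit.py <<'E'
def wproj(X,p,R):
    c=calibration('wrist'); K=np.array([[c['fx'],0,c['cx']],[0,c['fy'],c['cy']],[0,0,1]]); Mi=np.linalg.inv(c['mount'])
    T=(np.atleast_2d(X)-p)@R; C=T@Mi[:3,:3].T+Mi[:3,3]
    q,_=cv2.projectPoints(C.reshape(-1,1,3),np.zeros(3),np.zeros(3),K,c['distortion']); return q[:,0]
LM=np.array([[-36,-36.5,93],[-36,36.5,93],[-50,-62,69],[-50,62,69],[50,-62,69],[50,62,69],[-50,-62,0],[-50,62,0]])/1000
E
python3 - <<'E'
from fit import *
from kin import CASES
s,p,R=st()
im=cv2.imread('pics/wrist3.png')
print(wproj(c2w(CASES['B'],LM),p,R).round(1).tolist()); print(wproj(c2w(CASES['A'],LM),p,R).round(1).tolist())
c=im[100:260,200:360]; c=cv2.resize(c,None,fx=3.7,fy=3.7,interpolation=cv2.INTER_CUBIC); cv2.imwrite('pics/w3c.png',cv2.convertScaleAbs(c,alpha=1.6))
E
```

```text
[[278.6, 229.8], [274.3, 159.6], [257.9, 248.1], [248.2, 133.3], [327.9, 227.2], [326.6, 126.3], [233.1, 230.4], [222.6, 132.0]]
[[448.8, 188.8], [454.1, 141.6], [428.2, 202.8], [435.6, 124.4], [461.1, 193.3], [469.7, 122.5], [393.7, 194.7], [398.1, 124.0]]
```

View pics/w3c.png

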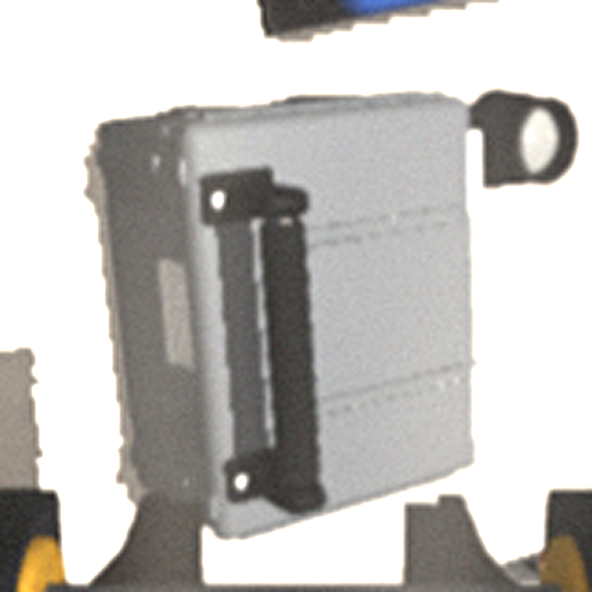

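```bash
python3 chk.py "[[[.476,.061,.137]],[[.4785,.092,.0865]]]"
```

```text
t 9.95 p [0.4732 0.0167 0.2133] q [-0.095  0.063  0.37   1.92  -0.588  1.322  1.966] F [-1.1 -0.2  0.6] w 0.0307
[[ 0.05  -0.997  0.061]
 [ 0.525  0.078  0.848]
 [-0.85  -0.011  0.527]]
[[0.476, 0.061, 0.137]] True 3 [-0.14  0.13  0.32  2.02 -0.66  1.15  2.01] 0.45 [0.02 0.04 0.02 0.06 0.04 0.09 0.03]
tool delta [ 0.0882  0.0015 -0.0025] n 2 per row [ 0.0441  0.0007 -0.0012]
[[0.4785, 0.092, 0.0865]] True 4 [-0.16  0.2   0.29  2.07 -0.73  1.03  2.06] 0.44 [0.02 0.06 0.03 0.06 0.06 0.1  0.04]
tool delta [ 0.1475  0.002  -0.0027] n 3 per row [ 0.0492  0.0007 -0.0009]
```

apply_moves:
  deltas:
    - [-0.3, 0.044, 0.001, -0.001, 0]
    - [-0.3, 0.044, 0.001, -0.001, 0]
    - [-0.3, 0.02, 0, 0, 0]
    - [-0.3, 0, 0, 0, 0]

```text
time_s: 10.45
eef_pos: [0.4754, 0.0732, 0.1211]
eef_rot: [0.643, -0.334, 0.353, 0.592]
wrist_force: [0.2, -0.3, 0.2]
grip_width: 0.0305
```

```bash
python3 chk.py "[[[.4785,.092,.0865]]]"; python3 -c "
from fit import *; save('wrist','wrist4')"
```

```text
t 10.45 p [0.4754 0.0732 0.1211] q [-0.148  0.149  0.311  2.045 -0.684  1.106  2.023] F [ 0.2 -0.3  0.2] w 0.0305
[[ 0.05  -0.997  0.058]
 [ 0.526  0.076  0.847]
 [-0.849 -0.012  0.528]]
[[0.4785, 0.092, 0.0865]] True 2 [-0.16  0.2   0.29  2.07 -0.74  1.03  2.06] 0.44 [0.02 0.05 0.02 0.03 0.05 0.07 0.04]
tool delta [ 0.0394 -0.0013 -0.0022] n 1 per row [ 0.0394 -0.0013 -0.0022]
```

View pics/wrist4.png

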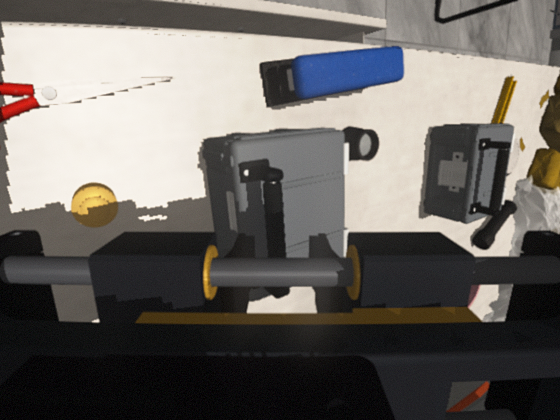

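apply_moves:
  deltas:
    - [-0.3, 0.02, -0.001, -0.002, 0]
    - [-0.3, 0.019, -0.001, 0, 0]
    - [-0.3, 0, 0, 0, 0]

```text
time_s: 10.88
eef_pos: [0.4791, 0.0912, 0.0858]
eef_rot: [0.643, -0.334, 0.354, 0.592]
wrist_force: [0.4, -1.6, 0.1]
grip_width: 0.0304
```

apply_moves:
  deltas:
    - [-1, 0, 0, 0, 0]
    - [-1, 0, 0, 0, 0]
    - [-1, 0, 0, 0, 0]

```text
time_s: 11.25
eef_pos: [0.4798, 0.09, 0.0863]
eef_rot: [0.644, -0.334, 0.354, 0.591]
wrist_force: [-0.9, -2.1, 1.0]
grip_width: 0.0112
```

```bash
python3 -c "
from fit import *; show()"
```

```text
t 11.25 p [0.4798 0.09   0.0863] q [-0.162  0.204  0.29   2.07  -0.735  1.031  2.059] F [-0.9 -2.1  1. ] w 0.0112
[[ 0.052 -0.997  0.06 ]
 [ 0.524  0.079  0.848]
 [-0.85  -0.012  0.527]]
```

apply_moves:
  deltas:
    - [-1, -0.0013, 0, 0.0015, 0]
    - [-1, 0, 0, 0, 0]

```text
time_s: 11.5
eef_pos: [0.4798, 0.0904, 0.0875]
eef_rot: [0.644, -0.334, 0.354, 0.591]
wrist_force: [3.1, -3.2, -6.9]
grip_width: 0.011
```

apply_moves:
  deltas:
    - [-1, -0.0013, 0, 0.0015, 0]
    - [-1, 0, 0, 0, 0]

```text
time_s: 11.75
eef_pos: [0.4796, 0.0904, 0.088]
eef_rot: [0.643, -0.335, 0.355, 0.59]
wrist_force: [8.7, -3.0, -21.0]
grip_width: 0.0115
```

apply_moves:
  deltas:
    - [-1, 0.0026, 0, -0.003, 0]
    - [-0.3, 0, 0, 0, 0]
    - [-0.3, 0, 0, 0, 0]

```text
time_s: 12.12
eef_pos: [0.4793, 0.0911, 0.0863]
eef_rot: [0.643, -0.333, 0.353, 0.592]
wrist_force: [-0.1, -0.0, -0.2]
grip_width: 0.024
```

apply_moves:
  deltas:
    - [-0.3, -0.03, 0, 0, 0]
    - [-0.3, -0.04, 0, 0, 0]
    - [-0.3, -0.05, 0, 0, 0]
    - [-0.3, -0.05, 0, 0, 0]

```text
time_s: 12.62
eef_pos: [0.4703, 0.0011, 0.232]
eef_rot: [0.643, -0.334, 0.353, 0.592]
wrist_force: [1.3, 0.5, 0.1]
grip_width: 0.0304
```

```bash
python3 chk.py "[[[.47,.2,.31],[.486,.33,.21]]]"; python3 -c "
from fit import *; d([.486,.33,.21]);save('top','top4')"
```

```text
t 12.625 p [0.4703 0.0011 0.232 ] q [-0.081  0.051  0.387  1.89  -0.574  1.372  1.969] F [1.3 0.5 0.1] w 0.0304
[[ 0.05  -0.997  0.06 ]
 [ 0.525  0.077  0.847]
 [-0.849 -0.011  0.528]]
[[0.47, 0.2, 0.31], [0.486, 0.33, 0.21]] True 10 [-0.42  0.09  0.03  1.9  -0.6   0.97  1.41] 0.46 [0.05 0.05 0.05 0.03 0.01 0.08 0.1 ]
tool delta [0.0382 0.0148 0.2096] n 5 per row [0.0076 0.003  0.0419]
tool delta [0.1922 0.01   0.268 ] n 7 per row [0.0275 0.0014 0.0383]
```

View pics/top4.png

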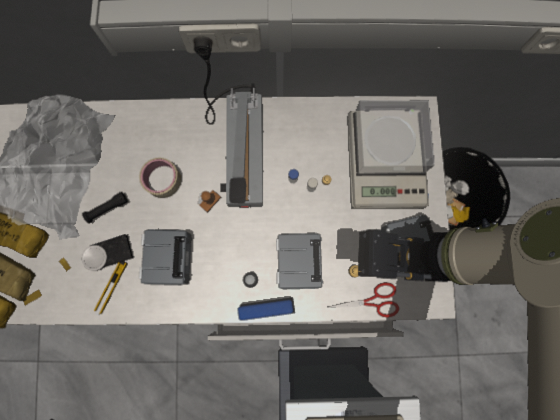

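apply_moves:
  deltas:
    - [-0.3, 0.008, 0.003, 0.042, 0]
    - [-0.3, 0.008, 0.003, 0.042, 0]
    - [-0.3, 0.008, 0.003, 0.042, 0]
    - [-0.3, 0.008, 0.003, 0.042, 0]
    - [-0.3, 0.008, 0.003, 0.042, 0]

```text
time_s: 13.3
eef_pos: [0.47, 0.2034, 0.3076]
eef_rot: [0.643, -0.334, 0.353, 0.592]
wrist_force: [0.2, -0.7, 0.3]
grip_width: 0.0304
```

```bash
python3 chk.py "[[[.4845,.335,.20]]]"
```

```text
t 13.3 p [0.47   0.2034 0.3076] q [-0.302 -0.075  0.152  1.848 -0.554  1.268  1.489] F [ 0.2 -0.7  0.3] w 0.0304
[[ 0.05  -0.997  0.06 ]
 [ 0.525  0.077  0.847]
 [-0.849 -0.011  0.528]]
[[0.4845, 0.335, 0.2]] True 5 [-0.43  0.1   0.03  1.91 -0.61  0.95  1.41] 0.46 [0.03 0.05 0.03 0.03 0.01 0.08 0.02]
tool delta [ 0.1613 -0.0031  0.0556] n 4 per row [ 0.0403 -0.0008  0.0139]
```

apply_moves:
  deltas:
    - [-0.3, 0.04, -0.001, 0.014, 0]
    - [-0.3, 0.04, -0.001, 0.014, 0]
    - [-0.3, 0.04, -0.001, 0.014, 0]
    - [-0.3, 0.04, -0.001, 0.014, 0]
    - [-0.3, 0, 0, 0, 0]

```text
time_s: 13.92
eef_pos: [0.4834, 0.3351, 0.1981]
eef_rot: [0.641, -0.334, 0.355, 0.593]
wrist_force: [-1.0, 0.4, -0.9]
grip_width: 0.0307
```

Run:
```python
from fit import *
from kin import CASES
s,p,R=st(); show(); im=save('wrist','wrist5')
print(wproj(c2w(CASES['A'],LM),p,R).round(1).tolist())
c=im[100:260,200:360,::-1]; c=cv2.resize(c,None,fx=3.7,fy=3.7,interpolation=cv2.INTER_CUBIC); cv2.imwrite('pics/w5c.png',cv2.convertScaleAbs(c,alpha=1.6))
```

```text
t 13.925 p [0.4834 0.3351 0.1981] q [-0.429  0.1    0.026  1.907 -0.612  0.949  1.413] F [-1.   0.4 -0.9] w 0.0307
[[ 0.045 -0.997  0.059]
 [ 0.524  0.073  0.848]
 [-0.85  -0.007  0.526]]
[[281.6, 238.8], [278.9, 165.3], [259.2, 257.4], [252.2, 137.3], [331.9, 236.5], [333.1, 132.0], [233.3, 237.7], [225.0, 135.5]]
```

View pics/w5c.png

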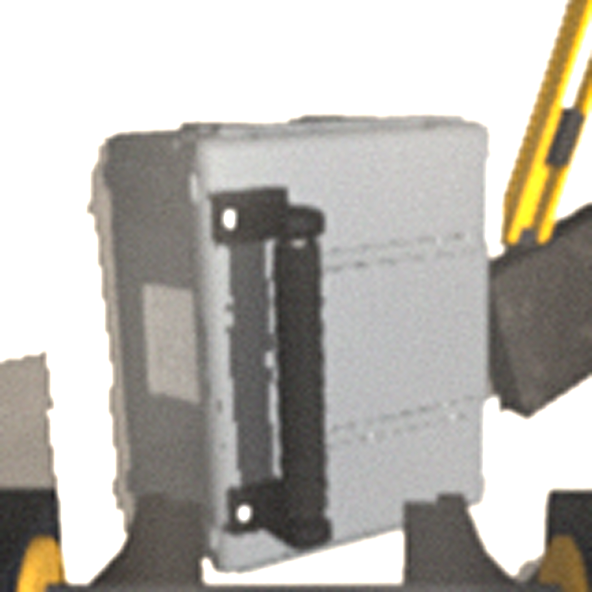

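```bash
python3 chk.py "[[[.491,.405,.0862]]]"
```

```text
t 13.975 p [0.4847 0.3336 0.1995] q [-0.428  0.098  0.028  1.906 -0.611  0.95   1.414] F [ 0.5 -0.   0.8] w 0.0303
[[ 0.047 -0.997  0.06 ]
 [ 0.525  0.076  0.848]
 [-0.85  -0.009  0.527]]
[[0.491, 0.405, 0.0862]] True 4 [-0.49  0.3  -0.04  1.93 -0.71  0.7   1.48] 0.46 [0.02 0.08 0.02 0.02 0.04 0.09 0.03]
tool delta [1.341e-01 1.000e-04 1.300e-03] n 3 per row [0.0447 0.     0.0004]
```

apply_moves:
  deltas:
    - [-0.3, 0.04, 0, 0.001, 0]
    - [-0.3, 0.04, 0, 0, 0]
    - [-0.3, 0.03, 0, 0, 0]
    - [-0.3, 0.0235, 0, 0, 0]
    - [-0.3, 0, 0, 0, 0]

```text
time_s: 14.6
eef_pos: [0.4924, 0.4032, 0.0871]
eef_rot: [0.643, -0.334, 0.354, 0.592]
wrist_force: [-0.7, -0.3, 0.5]
grip_width: 0.0304
```

apply_moves:
  deltas:
    - [-1, 0, 0, 0, 0]
    - [-1, 0, 0, 0, 0]
    - [-1, 0, 0, 0, 0]

```text
time_s: 14.98
eef_pos: [0.4937, 0.4027, 0.0883]
eef_rot: [0.644, -0.334, 0.353, 0.591]
wrist_force: [1.5, -1.8, -0.8]
grip_width: 0.0108
```

apply_moves:
  deltas:
    - [-1, -0.0013, 0, 0.0015, 0]
    - [-1, 0, 0, 0, 0]

```text
time_s: 15.22
eef_pos: [0.4937, 0.4032, 0.0898]
eef_rot: [0.644, -0.334, 0.354, 0.591]
wrist_force: [1.5, -5.1, -0.4]
grip_width: 0.0108
```

apply_moves:
  deltas:
    - [-1, -0.0013, 0, 0.0015, 0]
    - [-1, -0.0013, 0, 0.0015, 0]
    - [-1, 0, 0, 0, 0]

```text
time_s: 15.6
eef_pos: [0.4938, 0.4048, 0.0937]
eef_rot: [0.644, -0.334, 0.353, 0.591]
wrist_force: [2.0, -5.3, 0.1]
grip_width: 0.011
```

apply_moves:
  deltas:
    - [-1, -0.002, 0, 0.0035, 0]
    - [-1, -0.002, 0, 0.0035, 0]
    - [-1, 0, 0, 0, 0]

```text
time_s: 15.98
eef_pos: [0.4939, 0.4081, 0.1008]
eef_rot: [0.644, -0.334, 0.354, 0.591]
wrist_force: [-0.1, -8.0, 3.1]
grip_width: 0.0111
```

apply_moves:
  deltas:
    - [-1, 0.003, 0, -0.004, 0]
    - [-1, 0.003, 0, -0.004, 0]
    - [-1, 0.002, 0, -0.0035, 0]
    - [-1, 0, 0, 0, 0]

```text
time_s: 16.48
eef_pos: [0.4937, 0.4025, 0.0876]
eef_rot: [0.644, -0.334, 0.354, 0.591]
wrist_force: [1.5, -7.3, 0.8]
grip_width: 0.0112
```

apply_moves:
  deltas:
    - [-0.4, 0, 0, 0, 0]
    - [-0.3, 0, 0, 0, 0]
    - [-0.3, -0.03, 0, 0, 0]
    - [-0.3, -0.05, 0, 0, 0]
    - [-0.3, -0.06, 0, 0, 0]

```text
time_s: 17.1
eef_pos: [0.4845, 0.3302, 0.2074]
eef_rot: [0.643, -0.334, 0.354, 0.592]
wrist_force: [1.7, 0.9, -0.2]
grip_width: 0.0304
```

Run:
```python
from fit import *
show(); a=save('top','top5')[120:320,80:350]; b=save('side','side5')[80:280,160:430]
for n,i in (('t5c',a),('s5c',b)): cv2.imwrite(f'pics/{n}.png',cv2.convertScaleAbs(cv2.resize(i[:,:,::-1],None,fx=2.9,fy=2.9,interpolation=cv2.INTER_CUBIC),alpha=1.5))
```

```text
t 17.1 p [0.4845 0.3302 0.2074] q [-0.428  0.087  0.034  1.901 -0.606  0.966  1.408] F [ 1.7  0.9 -0.2] w 0.0304
[[ 0.048 -0.997  0.06 ]
 [ 0.525  0.076  0.848]
 [-0.85  -0.01   0.527]]
```

View pics/t5c.png

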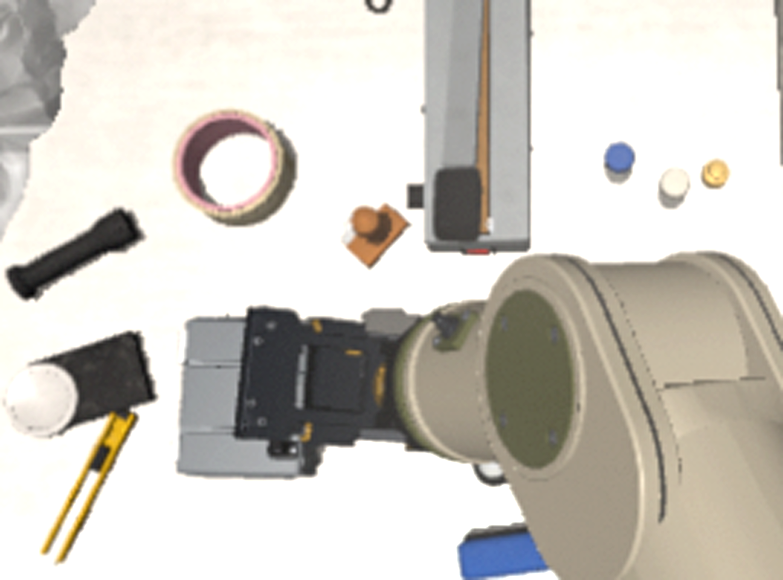

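View pics/s5c.png

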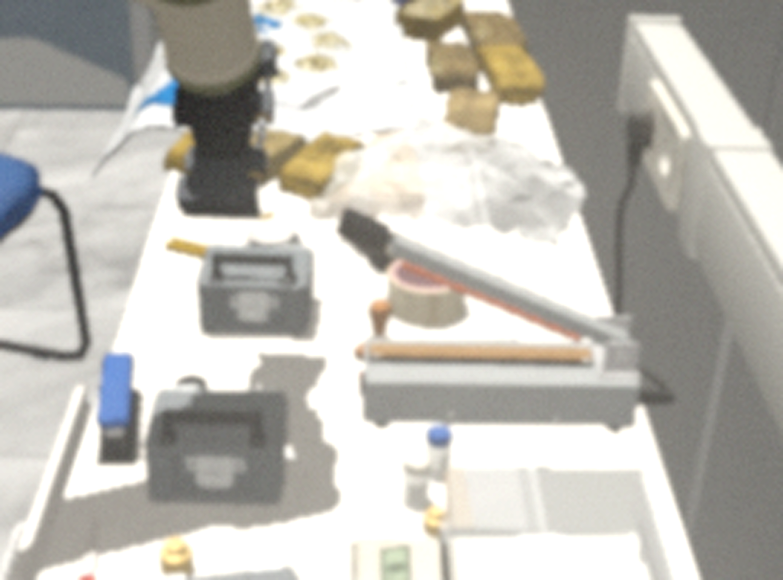

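Run:
```python
from fit import *
def rayd(n,uv):
    c=calibration(n); K=np.array([[c['fx'],0,c['cx']],[0,c['fy'],c['cy']],[0,0,1]])
    u=cv2.undistortPoints(np.array([[uv]],float),K,c['distortion'])[0,0]; return -c['R'].T@c['t'],c['R'].T@np.r_[u,1]
C,D=rayd('side',(277,160)); print('knob front', (C+D*(.232-C[1])/D[1]).round(3))
C,D=rayd('side',(283,152)); print('knob top', (C+D*(.249-C[1])/D[1]).round(3))
C,D=rayd('top',(245,120+245/2.9)); print('base front z.06',(C+D*(.06-C[2])/D[2]).round(3))
C,D=rayd('top',(245,120+245/2.9)); print('base front z0',(C+D*(.0-C[2])/D[2]).round(3))
C,D=rayd('top',(80+458/2.9,120+240/2.9));print('knob front bottom z.19',(C+D*(.19-C[2])/D[2]).round(3),(C+D*(.21-C[2])/D[2]).round(3))
```

```text
knob front [0.59  0.232 0.208]
knob top [0.606 0.249 0.224]
base front z.06 [0.612 0.248 0.06 ]
base front z0 [0.624 0.253 0.   ]
knob front bottom z.19 [0.59  0.252 0.19 ] [0.586 0.249 0.21 ]
```

apply_moves:
  deltas:
    - [-1, 0, 0, 0, 10]
    - [-1, 0, 0, 0, 10]
    - [-1, 0, 0, 0, 10]
    - [-1, 0, 0, 0, 10]
    - [-1, 0, 0, 0, 10]
    - [-1, 0, 0, 0, 10]
    - [-1, 0, 0, 0, 10]
    - [-1, 0, 0, 0, 10]
    - [-1, 0, 0, 0, 10]

```text
time_s: 18.32
eef_pos: [0.4852, 0.331, 0.2065]
eef_rot: [0.69, 0.221, 0.669, 0.167]
wrist_force: [-0.3, -0.0, 0.5]
grip_width: 0.0006
```

```bash
python3 chk.py "[[[.483,.345,.10]],[[.483,.370,.045]],[[.483,.375,.032],[.483,.39,.028]]]"; python3 -c "
from fit import *; save('wrist','wrist6')"
```

```text
t 18.325 p [0.4852 0.331  0.2065] q [-0.492  0.086  0.101  1.905 -0.615  0.965 -0.162] F [-0.3 -0.   0.5] w 0.0006
[[ 0.05   0.065  0.997]
 [ 0.525  0.847 -0.082]
 [-0.849  0.528  0.008]]
[[0.483, 0.345, 0.1]] True 4 [-0.49  0.22  0.07  2.   -0.74  0.77  0.01] 0.45 [0.   0.05 0.01 0.04 0.05 0.07 0.06]
tool delta [ 0.0978 -0.0445 -0.0042] n 3 per row [ 0.0326 -0.0148 -0.0014]
[[0.483, 0.37, 0.045]] True 5 [-0.49  0.33  0.03  2.01 -0.83  0.66  0.08] 0.45 [0.01 0.07 0.03 0.04 0.07 0.08 0.07]
tool delta [ 0.1576 -0.0523 -0.0067] n 4 per row [ 0.0394 -0.0131 -0.0017]
[[0.483, 0.375, 0.032], [0.483, 0.39, 0.028]] True 6 [-0.51  0.37  0.01  1.99 -0.85  0.62  0.09] 0.45 [0.02 0.08 0.03 0.04 0.07 0.08 0.08]
tool delta [ 0.1713 -0.0549 -0.0072] n 4 per row [ 0.0428 -0.0137 -0.0018]
```

View pics/wrist6.png

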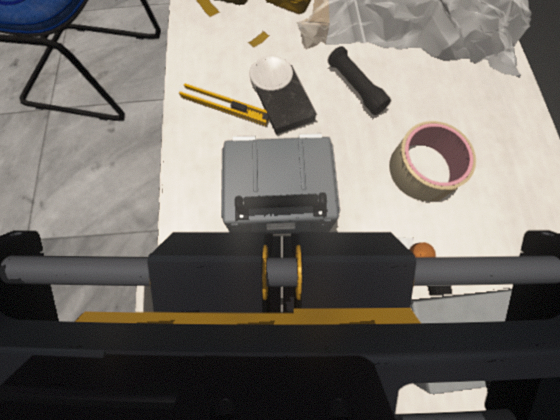

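apply_moves:
  deltas:
    - [-1, 0.033, -0.015, -0.001, 0]
    - [-1, 0.033, -0.015, -0.001, 0]
    - [-1, 0.032, -0.015, -0.001, 0]
    - [-1, 0.03, -0.004, -0.001, 0]
    - [-1, 0, 0, 0, 0]

```text
time_s: 19.0
eef_pos: [0.4834, 0.3568, 0.07]
eef_rot: [0.69, 0.217, 0.67, 0.169]
wrist_force: [0.2, -0.4, 0.3]
grip_width: 0.0001
```

```bash
python3 chk.py "[[[.483,.371,.032]],[[.483,.385,.028]]]"; python3 -c "
from fit import *
b=save('side','side7')[100:220,160:330]; cv2.imwrite('pics/s7c.png',cv2.convertScaleAbs(cv2.resize(b[:,:,::-1],None,fx=4.6,fy=4.6,interpolation=cv2.INTER_CUBIC),alpha=1.5))"
```

```text
t 19.0 p [0.4834 0.3568 0.07  ] q [-0.492  0.281  0.052  2.003 -0.787  0.718  0.055] F [ 0.2 -0.4  0.3] w 0.0001
[[ 0.046  0.058  0.997]
 [ 0.524  0.848 -0.074]
 [-0.85   0.526  0.009]]
[[0.483, 0.371, 0.032]] True 2 [-0.49  0.35  0.02  2.01 -0.85  0.65  0.12] 0.45 [0.   0.07 0.03 0.   0.06 0.07 0.06]
tool delta [ 0.0397 -0.0079 -0.0017] n 1 per row [ 0.0397 -0.0079 -0.0017]
[[0.483, 0.385, 0.028]] True 2 [-0.51  0.37  0.01  1.99 -0.85  0.63  0.1 ] 0.45 [0.02 0.09 0.04 0.01 0.06 0.09 0.05]
tool delta [ 0.0505  0.0018 -0.0028] n 2 per row [ 0.0252  0.0009 -0.0014]
```

View pics/s7c.png

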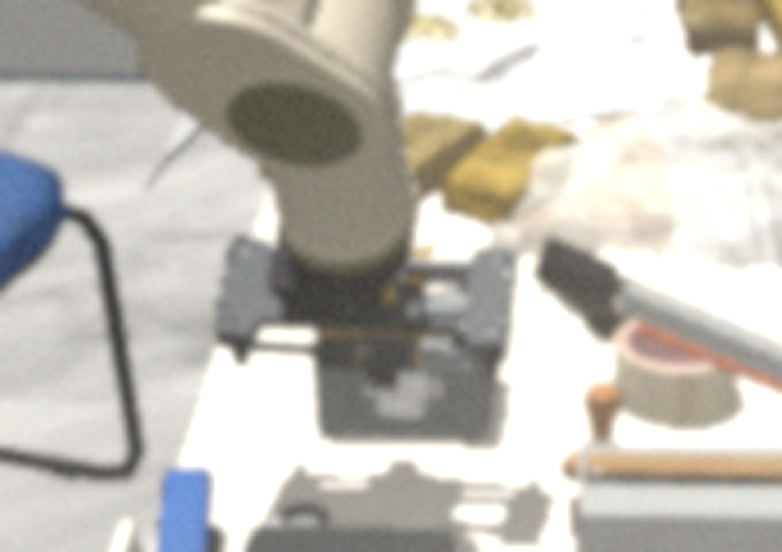

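apply_moves:
  deltas:
    - [-1, 0.02, -0.004, -0.001, 0]
    - [-1, 0.02, -0.004, -0.001, 0]
    - [-1, 0, 0, 0, 0]

```text
time_s: 19.42
eef_pos: [0.4835, 0.3707, 0.0318]
eef_rot: [0.69, 0.218, 0.669, 0.168]
wrist_force: [-0.9, 0.1, -0.4]
grip_width: 0.0005
```

```bash
python3 chk.py "[[[.483,.383,.027]],[[.483,.385,.027]]]"
```

```text
t 19.425 p [0.4835 0.3707 0.0318] q [-0.49   0.354  0.022  2.007 -0.85   0.646  0.115] F [-0.9  0.1 -0.4] w 0.0005
[[ 0.048  0.061  0.997]
 [ 0.524  0.848 -0.077]
 [-0.85   0.526  0.009]]
[[0.483, 0.383, 0.027]] True 2 [-0.5   0.37  0.01  2.   -0.85  0.63  0.1 ] 0.45 [0.01 0.01 0.01 0.01 0.   0.02 0.01]
tool delta [ 0.0105  0.0079 -0.0015] n 1 per row [ 0.0105  0.0079 -0.0015]
[[0.483, 0.385, 0.027]] True 2 [-0.51  0.37  0.01  2.   -0.85  0.63  0.1 ] 0.45 [0.02 0.02 0.01 0.01 0.   0.02 0.02]
tool delta [ 0.0116  0.0096 -0.0017] n 1 per row [ 0.0116  0.0096 -0.0017]
```

apply_moves:
  deltas:
    - [-1, 0.007, 0.0016, 0, 0]
    - [-1, 0.001, 0.0017, 0, 0]
    - [-1, 0.001, 0.0017, 0, 0]
    - [-1, 0, 0, 0, 0]

```text
time_s: 19.92
eef_pos: [0.4859, 0.3796, 0.0291]
eef_rot: [0.691, 0.219, 0.668, 0.168]
wrist_force: [0.1, 0.2, 0.6]
grip_width: 0.0008
```

apply_moves:
  deltas:
    - [-1, 0.001, 0.0017, 0, 0]
    - [-1, 0.001, 0.0017, 0, 0]
    - [-1, 0, 0, 0, 0]

```text
time_s: 20.3
eef_pos: [0.486, 0.3834, 0.0287]
eef_rot: [0.691, 0.219, 0.668, 0.168]
wrist_force: [0.3, -0.4, -0.6]
grip_width: 0.0003
```

apply_moves:
  deltas:
    - [-1, 0.001, 0.0017, -0.0003, 0]
    - [-1, 0.001, 0.0017, -0.0003, 0]
    - [-1, 0, 0, 0, 0]

```text
time_s: 20.68
eef_pos: [0.4862, 0.3853, 0.0282]
eef_rot: [0.691, 0.219, 0.668, 0.167]
wrist_force: [-1.9, -9.2, 2.3]
grip_width: 0.0005
```

apply_moves:
  deltas:
    - [-1, 0.001, 0.0017, -0.0003, 0]
    - [-1, 0, 0, 0, 0]

```text
time_s: 20.92
eef_pos: [0.4859, 0.3885, 0.0286]
eef_rot: [0.691, 0.219, 0.668, 0.167]
wrist_force: [0.5, -5.7, 0.0]
grip_width: 0.0005
```

apply_moves:
  deltas:
    - [-1, 0.001, 0.0017, -0.0003, 0]
    - [-1, 0, 0, 0, 0]

```text
time_s: 21.18
eef_pos: [0.4861, 0.3891, 0.0283]
eef_rot: [0.691, 0.219, 0.668, 0.167]
wrist_force: [-0.9, -13.1, 2.1]
grip_width: 0.0002
```

apply_moves:
  deltas:
    - [-1, 0.001, 0.0017, -0.0003, 0]
    - [-1, 0, 0, 0, 0]

```text
time_s: 21.42
eef_pos: [0.4862, 0.3896, 0.028]
eef_rot: [0.691, 0.219, 0.668, 0.166]
wrist_force: [-4.4, -19.8, 8.3]
grip_width: 0.0005
```

apply_moves:
  deltas:
    - [-1, -0.004, -0.0055, 0, 0]
    - [-1, -0.005, -0.008, 0, 0]
    - [-1, -0.01, -0.003, 0, 0]
    - [-1, -0.03, 0.004, 0, 0]
    - [-1, -0.05, 0.004, 0, 0]
    - [-1, -0.05, 0.004, 0, 0]

```text
time_s: 22.18
eef_pos: [0.4771, 0.3106, 0.155]
eef_rot: [0.691, 0.219, 0.668, 0.168]
wrist_force: [0.7, 1.1, -0.3]
grip_width: 0.0002
```

```bash
python3 chk.py "[[[.4845,.333,.20]]]"
```

```text
t 22.175 p [0.4771 0.3106 0.155 ] q [-0.47   0.113  0.113  1.994 -0.673  0.89  -0.038] F [ 0.7  1.1 -0.3] w 0.0002
[[ 0.051  0.06   0.997]
 [ 0.525  0.848 -0.078]
 [-0.85   0.527  0.012]]
[[0.4845, 0.333, 0.2]] True 3 [-0.5   0.09  0.1   1.91 -0.62  0.95 -0.15] 0.45 [0.02 0.01 0.   0.04 0.03 0.03 0.06]
tool delta [-0.0261  0.0432  0.0062] n 2 per row [-0.013   0.0216  0.0031]
```

apply_moves:
  deltas:
    - [-0.3, -0.016, 0.022, 0.002, 0]
    - [-0.3, -0.01, 0.021, 0.004, -10]
    - [-0.3, 0, 0, 0, -10]
    - [-0.3, 0, 0, 0, -10]
    - [-0.3, 0, 0, 0, -10]
    - [-0.3, 0, 0, 0, -10]
    - [-0.3, 0, 0, 0, -10]
    - [-0.3, 0, 0, 0, -10]
    - [-0.3, 0, 0, 0, -10]
    - [-0.3, 0, 0, 0, -10]

```text
time_s: 23.42
eef_pos: [0.4845, 0.3336, 0.1987]
eef_rot: [0.643, -0.336, 0.352, 0.592]
wrist_force: [0.6, 0.9, -1.0]
grip_width: 0.0305
```

```bash
python3 chk.py "[[[.4925,.404,.087]]]"
```

```text
t 23.425 p [0.4845 0.3336 0.1987] q [-0.429  0.096  0.029  1.911 -0.613  0.944  1.42 ] F [ 0.6  0.9 -1. ] w 0.0305
[[ 0.051 -0.997  0.054]
 [ 0.525  0.073  0.848]
 [-0.85  -0.015  0.527]]
[[0.4925, 0.404, 0.087]] True 4 [-0.49  0.3  -0.04  1.93 -0.71  0.7   1.49] 0.46 [0.02 0.08 0.02 0.01 0.04 0.08 0.03]
tool delta [ 0.1323 -0.0012  0.0013] n 3 per row [ 0.0441 -0.0004  0.0004]
```

apply_moves:
  deltas:
    - [-0.3, 0.04, -0.001, 0.001, 0]
    - [-0.3, 0.04, 0, 0, 0]
    - [-0.3, 0.03, 0, 0, 0]
    - [-0.3, 0.022, 0, 0, 0]
    - [-0.3, 0, 0, 0, 0]
    - [-1, 0, 0, 0, 0]
    - [-1, 0, 0, 0, 0]
    - [-1, 0, 0, 0, 0]

```text
time_s: 24.42
eef_pos: [0.4931, 0.403, 0.0871]
eef_rot: [0.644, -0.334, 0.353, 0.591]
wrist_force: [1.1, -0.3, -1.9]
grip_width: 0.0112
```

apply_moves:
  deltas:
    - [-1, -0.0013, 0, 0.0015, 0]
    - [-1, 0, 0, 0, 0]

```text
time_s: 24.68
eef_pos: [0.493, 0.4033, 0.0879]
eef_rot: [0.644, -0.334, 0.354, 0.591]
wrist_force: [3.0, -3.0, -4.7]
grip_width: 0.0107
```

apply_moves:
  deltas:
    - [-1, -0.0013, 0, 0.0015, 0]
    - [-1, 0, 0, 0, 0]

```text
time_s: 24.92
eef_pos: [0.4929, 0.4033, 0.0883]
eef_rot: [0.643, -0.334, 0.355, 0.59]
wrist_force: [8.8, 2.0, -16.2]
grip_width: 0.0109
```

A is now locked (16 N, 1.2 mm). Release and go to C.

apply_moves:
  deltas:
    - [-1, 0.0026, 0, -0.003, 0]
    - [-0.35, 0, 0, 0, 0]
    - [-0.3, 0, 0, 0, 0]
    - [-0.3, -0.03, 0, 0, 0]
    - [-0.3, -0.04, 0, 0, 0]
    - [-0.3, -0.05, 0, 0, 0]
    - [-0.3, -0.05, 0, 0, 0]

```text
time_s: 25.8
eef_pos: [0.4831, 0.3142, 0.2325]
eef_rot: [0.643, -0.334, 0.353, 0.592]
wrist_force: [1.2, 0.5, 0.6]
grip_width: 0.0305
```

Run:
```python
from fit import *
from plan import *
show(); q=r.state()['qpos']
a=np.radians(101.3); h=np.array([.5104,-.1415])-.036*np.array([np.cos(a),np.sin(a)]); print('handle C',h)
w=[[.48,.15,.30],[.49,-.1,.30],[h[0]-.006,h[1]-.064,.20],[h[0],h[1]+.004,.086]]
Q,ok=path(q,w); print(ok,len(Q),Q[::3].round(2).tolist())
d(w[0])
```

```text
t 25.8 p [0.4831 0.3142 0.2325] q [-0.414  0.05   0.05   1.886 -0.59   1.023  1.4  ] F [1.2 0.5 0.6] w 0.0305
[[ 0.05  -0.997  0.06 ]
 [ 0.525  0.077  0.847]
 [-0.849 -0.011  0.528]]
handle C [ 0.51745406 -0.17680213]
True 18 [[-0.41, 0.05, 0.05, 1.89, -0.59, 1.02, 1.4], [-0.29, -0.04, 0.17, 1.86, -0.57, 1.24, 1.55], [-0.16, -0.01, 0.31, 1.81, -0.56, 1.41, 1.76], [-0.02, 0.1, 0.45, 1.7, -0.57, 1.56, 1.99], [0.13, 0.31, 0.53, 1.59, -0.62, 1.61, 2.24], [0.21, 0.48, 0.53, 1.58, -0.68, 1.54, 2.39]]
tool delta [-0.1437 -0.0103 -0.1038] n 4 per row [-0.0359 -0.0026 -0.0259]
```

Run:
```python
from fit import *
s,p,R=st(); a=np.radians(101.3); sv=np.array([-np.sin(a),np.cos(a),0])
phi=np.degrees(np.arctan2(sv@R[:,2],sv@R[:,1])); print(phi, phi+180)
```

```text
-13.123836857011966 166.87616314298805
```

apply_moves:
  deltas:
    - [-0.3, -0.04, 0, 0, 10.5]
    - [-0.3, -0.04, 0, 0, 10.5]
    - [-0.3, -0.03, 0, 0, 10.5]
    - [-0.3, 0, 0, 0, 10.5]
    - [-0.3, 0, 0, 0, 10.5]
    - [-0.3, 0, 0, 0, 10.5]
    - [-0.3, 0, 0, 0, 10.5]
    - [-0.3, 0, 0, 0, 10.5]
    - [-0.3, 0, 0, 0, 10.5]
    - [-0.3, 0, 0, 0, 10.5]
    - [-0.3, 0, 0, 0, 10.5]
    - [-0.3, 0, 0, 0, 10.5]

```text
time_s: 27.3
eef_pos: [0.4778, 0.2573, 0.3247]
eef_rot: [0.588, 0.423, 0.687, -0.048]
wrist_force: [0.0, 0.1, -0.2]
grip_width: 0.0306
```

Run:
```python
from fit import *
s,p,R=st(); show(); a=np.radians(101.3); sv=np.array([-np.sin(a),np.cos(a),0])
print(np.degrees(np.arctan2(sv@R[:,2],sv@R[:,1]))%180); d([.48,.15,.30]); d([.49,-.1,.30])
```

```text
t 27.3 p [0.4778 0.2573 0.3247] q [-0.328 -0.047  0.071  1.787 -0.547  1.242 -0.826] F [ 0.   0.1 -0.2] w 0.0306
[[ 0.05   0.639  0.768]
 [ 0.525  0.637 -0.564]
 [-0.849  0.432 -0.303]]
40.53697744303261
tool delta [-0.0353 -0.0776  0.0697] n 3 per row [-0.0118 -0.0259  0.0232]
tool delta [-0.1661 -0.2305  0.2185] n 8 per row [-0.0208 -0.0288  0.0273]
```

Now twist 40.5° more, then translate.

apply_moves:
  deltas:
    - [-0.3, 0, 0, 0, 10.2]
    - [-0.3, 0, 0, 0, 10.2]
    - [-0.3, 0, 0, 0, 10.1]
    - [-0.3, 0, 0, 0, 10]
    - [-0.3, 0, 0, 0, 0]

```text
time_s: 27.92
eef_pos: [0.4779, 0.2572, 0.3247]
eef_rot: [0.407, 0.599, 0.629, -0.281]
wrist_force: [-0.6, -0.6, -0.2]
grip_width: 0.0302
```

Run:
```python
from fit import *
s,p,R=st(); show(); a=np.radians(101.3); sv=np.array([-np.sin(a),np.cos(a),0])
print(np.degrees(np.arctan2(sv@R[:,2],sv@R[:,1]))); d([.49,-.1,.30]); d([.51,-.24,.21])
```

```text
t 27.925 p [0.4779 0.2572 0.3247] q [-0.313 -0.046  0.057  1.786 -0.548  1.242 -1.525] F [-0.6 -0.6 -0.2] w 0.0302
[[ 0.051  0.983  0.176]
 [ 0.525  0.124 -0.842]
 [-0.849  0.135 -0.51 ]]
-179.56887435503384
tool delta [-0.166  -0.0356  0.3154] n 8 per row [-0.0208 -0.0044  0.0394]
tool delta [-0.1621 -0.0454  0.4827] n 11 per row [-0.0147 -0.0041  0.0439]
```

apply_moves:
  deltas:
    - [-0.3, -0.0207, -0.0045, 0.0395, 0]
    - [-0.3, -0.0207, -0.0045, 0.0395, 0]
    - [-0.3, -0.0207, -0.0045, 0.0395, 0]
    - [-0.3, -0.0207, -0.0045, 0.0395, 0]
    - [-0.3, -0.0207, -0.0045, 0.0395, 0]
    - [-0.3, -0.0207, -0.0045, 0.0395, 0]
    - [-0.3, -0.0207, -0.0045, 0.0395, 0]
    - [-0.3, -0.0207, -0.0045, 0.0395, 0]

```text
time_s: 28.92
eef_pos: [0.4894, -0.1018, 0.2993]
eef_rot: [0.409, 0.599, 0.63, -0.28]
wrist_force: [1.4, -0.1, 0.2]
grip_width: 0.0302
```

```bash
python3 chk.py "[[[.510,-.240,.205]],[[.518,-.172,.0862]]]"
```

```text
t 28.925 p [ 0.4894 -0.1018  0.2993] q [ 0.062  0.157  0.452  1.645 -0.571  1.603 -0.833] F [ 1.4 -0.1  0.2] w 0.0302
[[ 0.051  0.982  0.18 ]
 [ 0.525  0.127 -0.842]
 [-0.85   0.137 -0.509]]
[[0.51, -0.24, 0.205]] True 5 [ 0.26  0.46  0.52  1.5  -0.65  1.62 -0.53] 0.48 [0.05 0.08 0.03 0.05 0.02 0.01 0.08]
tool delta [ 0.0086 -0.0102  0.168 ] n 4 per row [ 0.0021 -0.0026  0.042 ]
[[0.518, -0.172, 0.0862]] True 6 [ 0.19  0.51  0.45  1.7  -0.7   1.36 -0.49] 0.48 [0.03 0.08 0.01 0.03 0.03 0.05 0.07]
tool delta [ 0.1456 -0.0101  0.1727] n 5 per row [ 0.0291 -0.002   0.0345]
```

apply_moves:
  deltas:
    - [-0.3, 0.002, -0.0025, 0.042, 0]
    - [-0.3, 0.002, -0.0025, 0.042, 0]
    - [-0.3, 0.002, -0.0025, 0.042, 0]
    - [-0.3, 0.002, -0.0025, 0.042, 0]
    - [-0.3, 0, 0, 0, 0]

```text
time_s: 29.55
eef_pos: [0.5083, -0.241, 0.2027]
eef_rot: [0.407, 0.599, 0.629, -0.282]
wrist_force: [-0.1, 0.7, 0.1]
grip_width: 0.0304
```

Run:
```python
from fit import *
from kin import CASES
s,p,R=st(); show(); im=save('wrist','wrist8')
print(wproj(c2w(CASES['C'],LM),p,R).round(1).tolist())
```

```text
t 29.55 p [ 0.5083 -0.241   0.2027] q [ 0.262  0.465  0.517  1.507 -0.646  1.617 -0.536] F [-0.1  0.7  0.1] w 0.0304
[[ 0.049  0.984  0.174]
 [ 0.525  0.123 -0.842]
 [-0.85   0.133 -0.51 ]]
[[286.3, 159.1], [285.8, 234.4], [310.7, 134.1], [308.9, 256.3], [232.3, 139.6], [233.3, 244.7], [335.6, 140.9], [333.3, 243.7]]
```

View pics/wrist8.png

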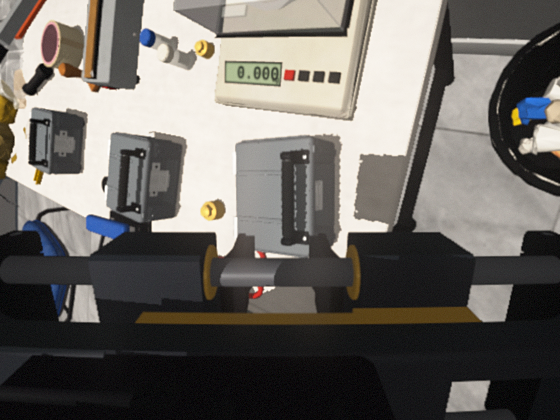

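```bash
python3 - <<'E'
import cv2
im=cv2.imread('pics/wrist8.png'); c=im[110:270,210:370]; cv2.imwrite('pics/w8c.png',cv2.convertScaleAbs(cv2.resize(c,None,fx=3.7,fy=3.7,interpolation=cv2.INTER_CUBIC),alpha=1.8))
E
python3 chk.py "[[[.518,-.172,.0862]]]"
```

```text
t 29.6 p [ 0.509  -0.2398  0.2042] q [ 0.261  0.462  0.516  1.507 -0.646  1.617 -0.538] F [0.3 0.6 0.5] w 0.0304
[[ 0.05   0.983  0.176]
 [ 0.525  0.124 -0.842]
 [-0.849  0.134 -0.51 ]]
[[0.518, -0.172, 0.0862]] True 4 [ 0.19  0.51  0.46  1.7  -0.71  1.37 -0.49] 0.49 [0.03 0.02 0.02 0.08 0.03 0.09 0.02]
tool delta [0.1363 0.0014 0.0048] n 3 per row [0.0454 0.0005 0.0016]
```

View pics/w8c.png

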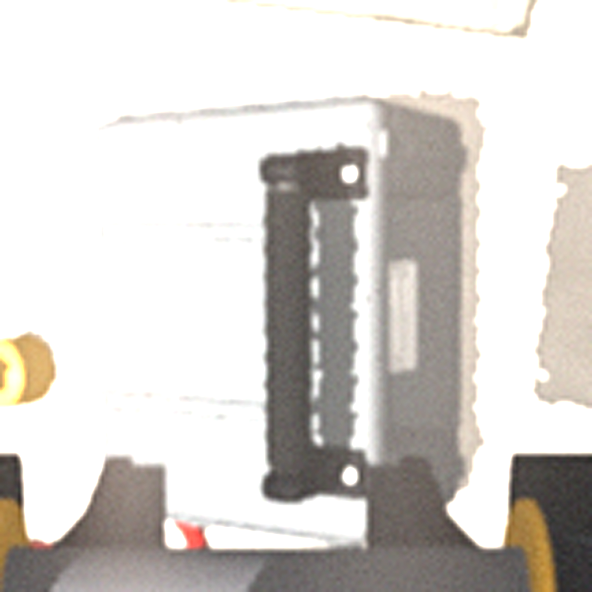

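apply_moves:
  deltas:
    - [-0.3, 0.04, -0.001, 0.0055, 0]
    - [-0.3, 0.04, 0, 0, 0]
    - [-0.3, 0.032, 0, 0, 0]
    - [-0.3, 0.023, 0, 0, 0]
    - [-0.3, 0, 0, 0, 0]

```text
time_s: 30.22
eef_pos: [0.5161, -0.1708, 0.0877]
eef_rot: [0.407, 0.599, 0.63, -0.28]
wrist_force: [-0.3, -0.4, -0.3]
grip_width: 0.031
```

apply_moves:
  deltas:
    - [-1, 0, 0, 0, 0]
    - [-1, 0, 0, 0, 0]
    - [-1, 0, 0, 0, 0]

```text
time_s: 30.6
eef_pos: [0.5169, -0.1759, 0.0878]
eef_rot: [0.409, 0.6, 0.627, -0.283]
wrist_force: [5.1, -6.2, -5.6]
grip_width: 0.0111
```

Run:
```python
from fit import *
show(); s,p,R=st(); a=np.radians(101.3)
t=np.array([.31*np.cos(a),.31*np.sin(a),.95]); print((R.T@t*.002).round(5))
```

```text
t 30.6 p [ 0.5169 -0.1759  0.0878] q [ 0.19   0.505  0.461  1.706 -0.704  1.365 -0.493] F [ 5.1 -6.2 -5.6] w 0.0111
[[ 0.054  0.983  0.173]
 [ 0.521  0.12  -0.845]
 [-0.852  0.136 -0.506]]
[-0.00131  0.00021 -0.0015 ]
```

apply_moves:
  deltas:
    - [-1, -0.0013, 0, -0.0015, 0]
    - [-1, 0, 0, 0, 0]

```text
time_s: 30.85
eef_pos: [0.5167, -0.1758, 0.0883]
eef_rot: [0.409, 0.6, 0.626, -0.284]
wrist_force: [9.1, -7.7, -16.4]
grip_width: 0.0111
```

apply_moves:
  deltas:
    - [-1, -0.0013, 0, -0.0015, 0]
    - [-1, 0, 0, 0, 0]

```text
time_s: 31.1
eef_pos: [0.5166, -0.1757, 0.0887]
eef_rot: [0.41, 0.6, 0.626, -0.285]
wrist_force: [15.8, -9.9, -29.0]
grip_width: 0.0111
```

apply_moves:
  deltas:
    - [-1, 0.0026, 0, 0.003, 0]
    - [-0.3, 0, 0, 0, 0]
    - [-0.3, 0, 0, 0, 0]
    - [-0.3, -0.03, 0, 0, 0]
    - [-0.3, -0.05, 0, 0, 0]
    - [-0.3, -0.055, 0, 0, 0]
    - [-0.3, -0.055, 0, 0, 0]

```text
time_s: 31.98
eef_pos: [0.506, -0.2734, 0.251]
eef_rot: [0.407, 0.6, 0.629, -0.281]
wrist_force: [0.8, -0.6, 0.3]
grip_width: 0.0307
```

Run:
```python
from fit import *
show(); a=save('top','top9'); b=save('side','side9')
for n,x in (('top',a),('side',b)):
    o=cv2.absdiff(x,np.load(f'pics/{n}0.npy')); print(n,np.median(o))
```

```text
t 31.975 p [ 0.506  -0.2734  0.251 ] q [ 0.31   0.478  0.534  1.389 -0.643  1.729 -0.545] F [ 0.8 -0.6  0.3] w 0.0307
[[ 0.051  0.983  0.175]
 [ 0.525  0.123 -0.842]
 [-0.849  0.134 -0.51 ]]
top 1.0
side 2.0
```

View pics/top9.png

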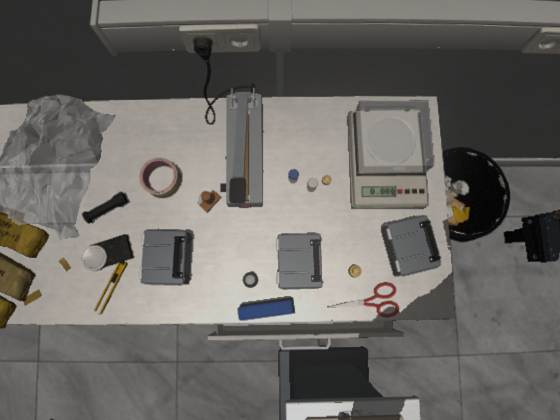

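View pics/side9.png

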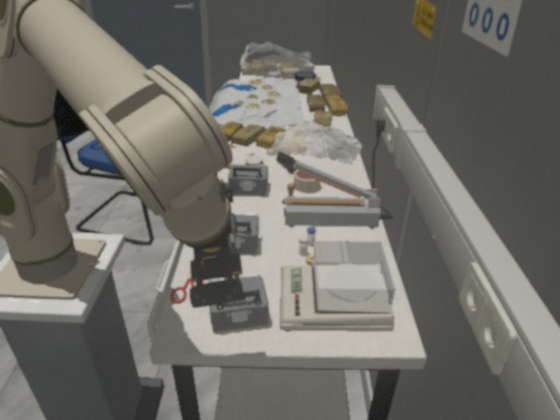

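```bash
python3 -c "
from rig import hand_in; print(hand_in())"
```

```text
the job is handed in; nothing more can be done
None
```

I tugged all three lids. Only the leftmost case (at about x 0.49, y 0.44 m) had an unsnapped catch, and it is now snapped. The job was handed in at 32 s of the 72 s allowed.

| Case | Tug | Result |
|---|---|---|
| Middle (y 0.12) | 21 N, moved under 2 mm | Locked |
| Right (y −0.14) | 29 N upward, moved about 1 mm | Locked |
| Left (y 0.44) | Lid rose about 13 mm with almost no upward force | Not snapped |

- **Snapping the left catch:** I let the lid down and pushed the plate straight back. The force rose to about 9 N and fell as the plate clicked over. It then stopped dead at the expected snapped position, 20 N with no further travel. A second tug held at 16 N and about 1 mm.
- **Tilting the tool:** the moves give no direct way to tilt, so I pushed the tool just past its reach to lean it about 32°. That briefly put joints 2 and 3 at the ends of their ranges, and the wrist force read about 48 N for a moment as the arm stopped, with nothing near it. It was back near zero at the next reading. All three tugs and the press used this tilt.
- **Tug force:** my tugs went above the 10 N you named, but nothing moved beyond the small give.
- **Final check:** the last pictures show all three lids down, the small things where they were at the start, and the gripper clear of everything. No check failed or disagreed.

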